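# Pyramid of chocolate logs for the dessert buffet

## Robot

A 6-joint arm with a two-finger parallel gripper is mounted at the origin on the work surface. World frame = base frame: x ahead of the robot, y to its left, z up, the work surface at z = 0. Lengths are in m, angles in rad, forces in N, time in s.
With the tool pointing down it reaches from about 0.375 to 0.975 m from the base axis. Payload 3.8 kg.
Tool frame: the origin (TCP) lies midway between the tips of the shut fingers; the grasp point (between the pads) lies 19 mm behind it; z points along the fingers, y is the line along which they close (so a half turn about z gives the same grasp; the last joint's range is limited). The gripper opens to 85 mm and grips with 20 to 120 N. Pads are 22 mm wide; open, the fingers measure 114 mm over their backs; the gripper's body (76 mm by 85 mm) begins 54 mm behind the grasp point. The pads swing forward as they close: fully open they stand 13 mm farther back than shut.
Start: joints at [1.256, 0.264, 1.604, -0, 1.274, -0.037], TCP at [0.185, 0.649, 0.231] pointing down, gripper open.
Joint ranges: [-2.63, 2.63], [-0.94, 2.18], [0.31, 2.57], [-1.31, 4.45], [0, 2.66], [-2.55, 2.55]. Speed limits (rad/s): [2.57, 2.57, 3.14, 3.14, 3.14, 3.14].

## Interface

Orientations are given as a unit quaternion [x, y, z, w].
In Python, from rig import ctrl gives the robot as it stands. The module is installed in compiled form; this text tells all that it offers.
- The arm moves only by the tool servo_tool, never from a script. Its argument "commands" is a list that holds one entry, the list of rows, each a list of 7 numbers: the shift along the tool's x, y, z in mm, then the turn, a rotation vector about the tool's x, y, z in degrees, then the opening, from 0 (shut) to 1 (fully open). In form: [[[dx, dy, dz, rx, ry, rz, hand], ...]]. A call has exactly 10 rows; each row shifts and turns the commanded pose from where the row before left it, along the tool's axes as they then stand; what a row does not reach is not made up. A row lasts 1/12 s, in which the tool goes at most 41.7 mm and 7.16 degrees, less where a joint would pass 70% of its speed; a pose out of reach is approached as far as the arm can. A call is refused whole if a number of a shift passes 41.7 or a number of a turn 7.16, either way. A call with a gripper value outside its range is refused whole. The fingers move at their own pace and stop on an object; the grip force is fixed at half the most. Time passes only in rows, so rows that do not move let the fingers close, or fill a call up. It gives the time, the measured TCP pose, the force, the opening and the grip force at its end, in the units of the state.
- ctrl.get_state(): the state, without advancing time (a new reading comes with each control period).
- ctrl.camera(name): name is "side" or "top"; returns a dict with "pixels" (400x640x3 uint8, red, green, blue), "range_z" (400x640 float32, m along the optical axis (not along the pixel's ray), 0 where there is no reading), "fov_y" (degrees; the focal length in pixels is half the picture's height over the tangent of half this angle, whatever the lens; pixels are square), "cx", "cy" (the principal point, pixels), "rvec" (rotation vector, rad) and "tvec" (3), from world to camera coordinates, as OpenCV has them. Camera axes: x right, y down, z forward; pixel columns grow to the right and rows downward; lengths in m; the calibration is good to about 2 mm. A picture is of the moment at which its call begins.
- ctrl.sign_off(): hands the job in; it is judged then, once.
The state is a dict: "clock": time; "qpos": joint angles; "qd": joint speeds; "effort": joint torques, N m; "ee_pos": TCP position; "tcp_rot": TCP orientation; "force": force on the tool from outside, world axes, zero at the start; "torque": the same for the moment, N m; "grip_width": finger opening in m; "gripper_force": force on a finger pad.
Only numpy, scipy, OpenCV 4.12 (cv2) and the standard library are available. Lean on these libraries where they do the work, as an engineer would, in place of code of your own. Each camera call takes 0.05 s, during which the arm holds its last target. There are 200 camera calls.

## Task

Set up the log cake display: first seat the grooved wooden board flat and square in the long recess of the wooden riser, then build all the chocolate logs on the table into a pyramid on it, lying side by side: three in the grooves of the board, the others saddled in the gaps between the logs below (up to two, then one on top), each lying straight along the grooves, centred on the board. Also lay the blank slate tile flat and square in the riser's short recess, and do not shift or knock over the candlestick, the glass, the white ramekin or the amber jar.

Things in the scene. Friction and masses are not known exactly. Their poses are not given: they have to be found in the camera images.
- riser: brown wooden serving riser, fixed: a slab 110 (x) x 290 (y) x 20 mm high; origin at the centre of its underside. Darker rims 8 mm high and 8 mm wide on its top (tops 28 mm above the table) frame two recesses side by side along y; the rims along the two long (x-facing) sides of each recess have a gap in the middle for the fingers
- board_recess (a point): centre of the floor of the long recess (67 mm along riser x, 179 mm along riser y, 8 mm deep, finger gaps 64 mm wide); 20 mm above the table, axes as the riser's
- tile_recess (a point): centre of the floor of the short recess (69 mm along riser x, 88 mm along riser y, 8 mm deep, finger gaps 56 mm wide); axes as the riser's
- board: loose pale wooden board, 62 (x) x 174 (y) mm, 16 mm thick, origin at the centre of its underside, the same either way round; on its top four ridges 6 mm high run along x, leaving three grooves 38 mm wide, centred at y = -56, 0 and +56 mm, whose floors are 16 mm above the underside. Can be gripped across its 62 mm width at the middle
- tile: loose dark slate tile, blank, 64 (x) x 83 (y) x 14 mm thick, origin at the centre of its underside, the same either way round
- log1: small chocolate roulade log: a brown solid cylinder 52 mm in diameter and 64 mm long with a flat cream-and-brown spiral on each round end; origin at the middle of its axis (26 mm above what it lies on), x along its axis; a 16 mm wide gold card strip under it (local -z, flush with its lowest line) stops it rolling. Four to six of logs 1 to 6 are present; all are alike
- log2: small chocolate roulade log: a brown solid cylinder 52 mm in diameter and 64 mm long with a flat cream-and-brown spiral on each round end; origin at the middle of its axis (26 mm above what it lies on), x along its axis; a 16 mm wide gold card strip under it (local -z, flush with its lowest line) stops it rolling. Four to six of logs 1 to 6 are present; all are alike
- log3: small chocolate roulade log: a brown solid cylinder 52 mm in diameter and 64 mm long with a flat cream-and-brown spiral on each round end; origin at the middle of its axis (26 mm above what it lies on), x along its axis; a 16 mm wide gold card strip under it (local -z, flush with its lowest line) stops it rolling. Four to six of logs 1 to 6 are present; all are alike
- log4: small chocolate roulade log: a brown solid cylinder 52 mm in diameter and 64 mm long with a flat cream-and-brown spiral on each round end; origin at the middle of its axis (26 mm above what it lies on), x along its axis; a 16 mm wide gold card strip under it (local -z, flush with its lowest line) stops it rolling. Four to six of logs 1 to 6 are present; all are alike
- log5: small chocolate roulade log: a brown solid cylinder 52 mm in diameter and 64 mm long with a flat cream-and-brown spiral on each round end; origin at the middle of its axis (26 mm above what it lies on), x along its axis; a 16 mm wide gold card strip under it (local -z, flush with its lowest line) stops it rolling. Four to six of logs 1 to 6 are present; all are alike
- log6: small chocolate roulade log: a brown solid cylinder 52 mm in diameter and 64 mm long with a flat cream-and-brown spiral on each round end; origin at the middle of its axis (26 mm above what it lies on), x along its axis; a 16 mm wide gold card strip under it (local -z, flush with its lowest line) stops it rolling. Four to six of logs 1 to 6 are present; all are alike
- candlestick: metal candlestick with candle, 200 mm high, foot 76 mm across, origin under its centre; leave alone
- goblet: clear glass, 68 mm across, 90 mm high, origin under its centre; leave alone
- ramekin: white ramekin, 64 mm across, 45 mm high, origin under its centre; leave alone
- jar: amber glass jar, 60 mm across, 75 mm high, origin under its centre; leave alone
Not all that is in view belongs to the job. What is shaped like the tile but blue, purple or turquoise is not meant.

How it is judged:
By the outcome, as a careful person would: the job done as asked, in the order asked, and still so for the second after the job is handed in, with the robot touching nothing.
Of log1, log2, log3, log4, log5, log6 only 4 to 6 are there at a start; the rules pass over those that are not, and their reading is None.
At some moment in a run one of board, tile may be knocked a few centimetres aside while the robot is not near it.
Once in a run the grip may slacken for a moment while it holds something.
It also fails if it takes over 210 s, if anything falls off the work surface, if the arm or the gripper's body presses on something with over 40 N, if the wrist force passes 120 N, or if a joint passes its speed limit or range.

## Working session

There is one attempt and no reset: what is moved stays moved. The work goes in short steps, Python scripts to look and compute and a tool call to move; the robot and the scene stay as the last step left them, time stands still between calls to the robot, and variables do not carry over. Pictures are saved under pics/ and viewed, at most 14 in all, crops included, and the job is handed in when it is done.

Besides the shell and the picture viewer there is one more tool, called after "Request:" as name(argument=value, ...) on one line, values as JSON. servo_tool: Moves the arm, as the interface text tells. Its arguments: {"type":"object","properties":{"commands":{"type":"array"}},"required":["commands"]}

```bash
mkdir -p pics; cat > h.py <<'E'
import numpy as np, cv2
from rig import ctrl
def cam(n):
    d=ctrl.camera(n); h=d["pixels"].shape[0]; f=h/2/np.tan(np.radians(d["fov_y"])/2)
    d["K"]=np.array([[f,0,d["cx"]],[0,f,d["cy"]],[0,0,1]]); d["R"]=cv2.Rodrigues(np.array(d["rvec"],float))[0]; d["t"]=np.array(d["tvec"],float); return d
def cloud(d):
    v,u=np.mgrid[:400,:640]; z=d["range_z"]; K=d["K"]
    p=np.stack([(u-K[0,2])/K[0,0]*z,(v-K[1,2])/K[1,1]*z,z],-1)
    w=(p-d["t"])@d["R"]; w[z==0]=np.nan; return w
def onz(d,u,v,z):
    r=np.array([(u-d["K"][0,2])/d["K"][0,0],(v-d["K"][1,2])/d["K"][1,1],1])@d["R"]; c=-d["t"]@d["R"]; return c+r*(z-c[2])/r[2]
def save(d,n,box=None,s=1):
    im=d["pixels"][:,:,::-1]
    if box: im=im[box[1]:box[3],box[0]:box[2]]
    cv2.imwrite("pics/"+n,cv2.resize(im,None,fx=s,fy=s,interpolation=cv2.INTER_CUBIC))
E
python3 - <<'E'
from h import *
for n in("top","side"):
    d=cam(n); save(d,n+"0.png"); print(n,d["K"][0,0],d["cx"],d["cy"],-d["t"]@d["R"],d["R"].round(3).tolist())
    np.save(n+"0.npy",cloud(d))
print(ctrl.get_state())
E
```

```text
top 398.498236630718 319.1680448783575 196.57540935010795 [0.40233027 0.08830533 1.33363784] [[0.016, -1.0, -0.006], [-0.998, -0.016, -0.056], [0.056, 0.006, -0.998]]
side 362.88526714624 314.8801589585314 199.7438241461135 [ 0.10163534 -0.69840469  0.88081156] [[0.896, -0.444, 0.017], [-0.296, -0.625, -0.723], [0.332, 0.642, -0.691]]
{'clock': 0.1, 'qpos': array([ 1.25609991e+00,  2.64715748e-01,  1.60528082e+00, -1.86857455e-05,
        1.27373107e+00, -3.68998393e-02]), 'qd': array([-9.81699806e-04, -2.21333049e-03, -1.89438499e-03,  9.07177169e-04,
       -5.25343854e-04, -5.56188343e-05]), 'effort': array([ 6.57597029e-04, -5.16710722e+01, -3.68590450e+01,  4.13225098e-05,
        6.37665376e-03, -1.61739575e-05]), 'ee_pos': array([0.1849032 , 0.6484602 , 0.23003756]), 'tcp_rot': array([ 1.38449303e-01,  9.90368947e-01, -1.05260351e-03, -1.77905342e-04]), 'force': array([ 0.79631313, -0.75372662, -0.31625111]), 'torque': array([ 0.01369252, -0.00866198, -0.00694652]), 'gripper_force': 0.0, 'grip_width': 0.08534936636911934}
```

View pics/top0.png

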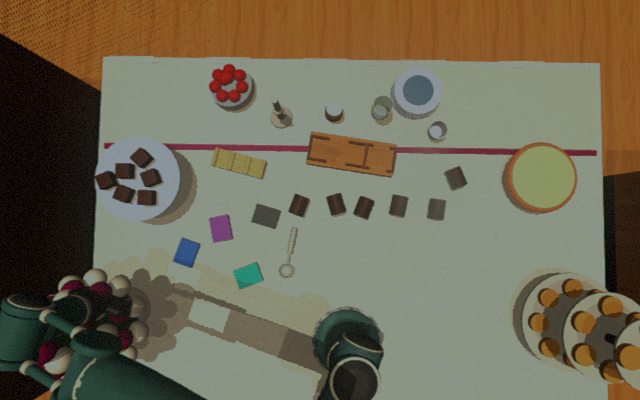

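View pics/side0.png

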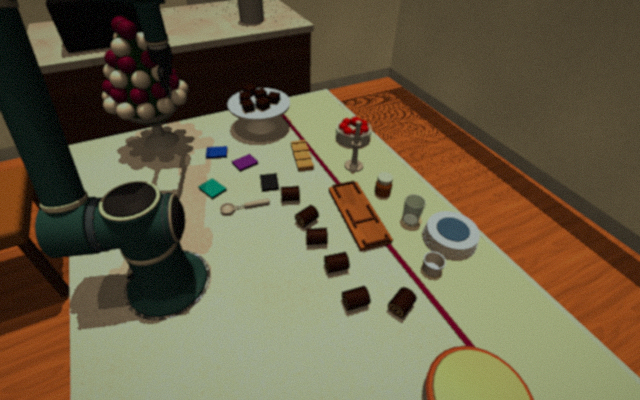

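The top view shows the riser at (352,155), the pale board at (239,163) and six log-like objects at (299,205), (336,204), (364,208), (399,206), (437,209) and (456,178). Tile candidates are slate (266,216), purple (221,228), blue (187,252) and turquoise (248,275). The slate one fits, because it is dark and blank. I'll confirm it in a crop and measure.

```bash
python3 - <<'E'
from h import *
d=cam("top"); save(d,"crop1.png",(200,80,480,250),2.8)
w=cloud(d)
Z=np.nan_to_num(w[...,2])
print("table z",np.nanmedian(w[230:260,300:420,2]), "riser",w[155,345],w[155,385])
# segments above table
m=((Z>0.006)&(Z<0.25)).astype(np.uint8); m[:85]=0; m[270:]=0;m[:,:200]=0;m[:,480:]=0
n,l,s,c=cv2.connectedComponentsWithStats(m)
for i in range(1,n):
    if s[i,4]<60: continue
    P=w[l==i]; zt=np.percentile(P[:,2],90); Q=P[P[:,2]>zt-0.02] 
    r=cv2.minAreaRect((Q[:,:2]*1000).astype(np.float32))
    print(c[i].round(0),s[i,4],"z",zt.round(4),"ctr",np.round(r[0],1),"size",np.round(r[1],1),"ang",round(r[2],1), "mean",(Q[:,:2].mean(0)*1000).round(1))
E
```

```text
table z 0.0003049838507191085 riser [0.6144313  0.0133754  0.02299247] [ 0.61721015 -0.11973201  0.01821322]
[231.  95.] 965 z 0.0733 ctr [799.4 397.5] size [ 70.3 148.2] ang 0.7 mean [803.4 394.1]
[409. 101.] 1818 z 0.0622 ctr [ 797.6 -184.1] size [106.4 239.4] ang 7.9 mean [ 798.2 -199.7]
[280. 114.] 428 z 0.1777 ctr [742.5 229.3] size [17.  16.4] ang 48.7 mean [740.5 228.1]
[334. 110.] 326 z 0.0775 ctr [757.9  53.2] size [52.  49.6] ang 84.3 mean [757.6  53. ]
[438. 129.] 263 z 0.0464 ctr [ 701.5 -289.1] size [60.6 62.2] ang 62.0 mean [ 704.9 -292.7]
[352. 154.] 2925 z 0.0273 ctr [619.1  -8.4] size [291.4 115.3] ang 81.2 mean [619.1  -8.7]
[239. 163.] 996 z 0.0238 ctr [584.2 367.3] size [175.2  66.5] ang 74.5 mean [584.6 366.6]
[456. 177.] 330 z 0.0539 ctr [ 545.3 -350.6] size [64.8 51. ] ang 23.1 mean [ 544.3 -347.6]
[336. 204.] 315 z 0.0536 ctr [452.2  41.2] size [64.5 48.4] ang 16.8 mean [452.3  41.8]
[299. 205.] 316 z 0.0532 ctr [446.3 163.2] size [49.7 65. ] ang 69.3 mean [446.1 162.5]
[399. 205.] 326 z 0.053 ctr [ 450.  -163.1] size [50.2 64.3] ang 78.2 mean [ 450.2 -161.3]
[364. 207.] 323 z 0.0533 ctr [442.6 -49.1] size [50.5 64.9] ang 69.3 mean [442.8 -48.4]
[437. 209.] 331 z 0.0531 ctr [ 440.5 -287.6] size [50.2 64.8] ang 79.7 mean [ 440.4 -284.7]
[266. 216.] 485 z 0.0175 ctr [409.5 272.7] size [83.4 64. ] ang 74.2 mean [409.6 272.2]
[221. 228.] 492 z 0.0177 ctr [366.7 420.6] size [82.8 68. ] ang 13.0 mean [366.7 421.2]
[291. 247.] 227 z 0.0211 ctr [305.3 196.4] size [ 46.3 145. ] ang 85.2 mean [307.8 188.4]
[250. 267.] 99 z 0.0176 ctr [244.8 327.9] size [23.7 72.1] ang 0.6 mean [241.3 319.4]
```

View pics/crop1.png

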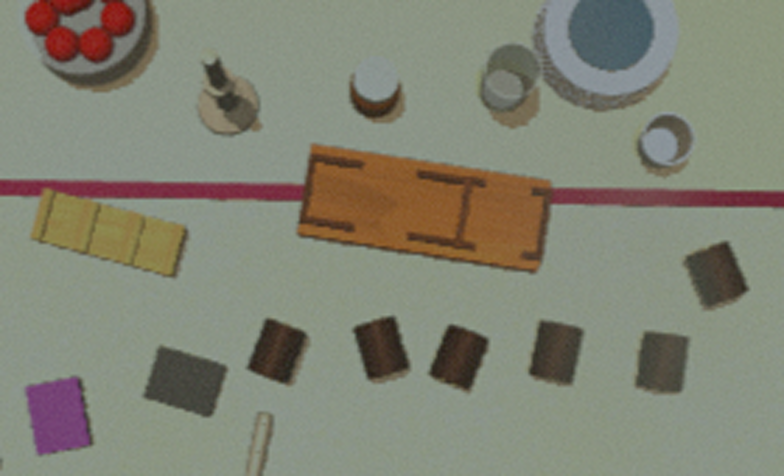

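The crop confirms the slate tile at (266,216) and six logs. Next I'll refine the poses using both cameras.

```bash
cat >> h.py <<'E'
SEED={'riser':(.619,-.009,.026,.16),'board':(.584,.367,.019,.1),'tile':(.4095,.2725,.014,.06),'l1':(.446,.163,.052,.045),'l2':(.452,.041,.052,.045),'l3':(.443,-.049,.052,.045),'l4':(.45,-.162,.052,.045),'l5':(.44,-.286,.052,.045),'l6':(.544,-.349,.052,.045)}
def fit(w,x,y,zt,rad,lo=None,hi=.008):
    """top-surface points near (x,y): centroid (area weighted by 1mm raster), long axis angle deg, median z"""
    lo=zt-.012 if lo is None else lo
    P=w.reshape(-1,3); P=P[np.isfinite(P[:,0])]
    P=P[(np.hypot(P[:,0]-x,P[:,1]-y)<rad)&(P[:,2]>lo)&(P[:,2]<zt+hi)]
    c=P[:,:2].mean(0); e,v=np.linalg.eigh(np.cov((P[:,:2]-c).T)); a=np.degrees(np.arctan2(v[1,1],v[0,1]))%180
    r=cv2.minAreaRect((P[:,:2]*1000).astype(np.float32))
    return (c*1000).round(1),a.round(1),(np.median(P[:,2])*1000).round(1),len(P),np.round(r[0],1),np.round(r[1],1)
E
python3 - <<'E'
from h import *
for n in("top","side"):
    w=cloud(cam(n)); print(n)
    for k,s in SEED.items():
        lo=.012 if k=='riser' else .010 if k in('board','tile') else None
        print(k,*fit(w,*s,lo=lo))
E
```

```text
top
riser [620.9  -8.9] 81.6 20.9 2936 [630.6 -17.3] [296.  286.7]
board [584.7 366.8] 75.8 17.8 967 [602.7 362.9] [176.1  98.5]
tile [409.3 272. ] 76.3 14.2 452 [409.5 272.2] [82.1 63.5]
l1 [446.5 163.1] 159.3 48.8 267 [446.8 163.5] [45.6 64.2]
l2 [451.7  41.8] 16.6 49.1 260 [452.6  41. ] [64.3 44.9]
l3 [443.1 -48.6] 157.0 48.9 268 [442.8 -49.2] [46.2 64.6]
l4 [ 450.6 -161.7] 171.3 49.3 258 [ 450.4 -161.9] [45.7 64.2]
l5 [ 440.2 -285.7] 171.4 49.1 270 [ 440.4 -286.9] [46.2 64.6]
l6 [ 544.1 -349. ] 22.4 49.4 257 [ 545.  -350.3] [63.8 46.4]
side
riser [621.2 -17.7] 80.3 19.6 2302 [630.3  -1. ] [277.1 298.8]
board [584.2 362.7] 75.8 16.6 450 [585.8 367.1] [180.   62.5]
tile [410.4 271.9] 74.2 12.9 252 [410.7 273.9] [86.8 63. ]
l1 [444.9 158.5] 155.5 47.6 154 [445.9 160.7] [42.9 63.6]
l2 [451.1  36.5] 15.5 47.8 192 [452.7  41.3] [67.  43.1]
l3 [441.2 -54.2] 159.5 48.3 217 [442.7 -51.2] [40.9 63.9]
l4 [ 449.3 -167.9] 166.3 47.8 275 [ 450.6 -165.2] [43.8 65.1]
l5 [ 439.4 -291.5] 170.3 48.1 353 [ 440.4 -289.3] [46.3 64.8]
l6 [ 543.9 -353.6] 22.5 48.2 366 [ 545.4 -352.1] [65.9 44.5]
```

Request:
servo_tool(commands=[[[0,0,0,0,0,7.1,1],[0,0,0,0,0,7.1,1],[0,0,0,0,0,7.1,1],[0,0,0,0,0,7.1,1],[0,0,0,0,0,7.1,1],[0,0,0,0,0,7.1,1],[0,0,0,0,0,7.1,1],[0,0,0,0,0,7.1,1],[0,0,0,0,0,7.1,1],[0,0,0,0,0,7.1,1]]])

```text
clock: 1.08
ee_pos: [0.1851, 0.649, 0.231]
tcp_rot: [0.69, 0.724, -0.0, 0.0]
force: [0.4, -0.2, -0.1]
grip_width: 0.0855
gripper_force: 0.0
```

```bash
cat >> h.py <<'E'
from scipy.spatial.transform import Rotation as Ro
def plan(x,y,z,yaw,s=None):
    """mm, deg (heading of tool y): first turn rz (with rx,ry), then shift in the turned tool axes"""
    s=s or ctrl.get_state(); p=np.array(s["ee_pos"])*1000; R=Ro.from_quat(s["tcp_rot"])
    a=np.radians(yaw); T=np.array([[-np.sin(a),np.cos(a),0],[np.cos(a),np.sin(a),0],[0,0,-1]]).T
    rel=(R.inv()*Ro.from_matrix(T)).as_rotvec(degrees=True)
    h=np.degrees(np.arctan2(*R.as_matrix()[[1,0],1]))
    print("t",round(s["clock"],2),"tcp",p.round(1),"heading",h.round(2),"| turn",rel.round(2),"shift",(T.T@(np.array([x,y,z])-p)).round(1),"grip",round(s["grip_width"]*1000,1),round(s["gripper_force"],1),"F",np.round(s["force"],1))
E
python3 - <<'E'
from h import *
plan(584.5,366.8,230,-14.2)
from scipy.optimize import minimize
w=cloud(cam("top"))
P=w[100:190,290:415].reshape(-1,3); P=P[np.isfinite(P[:,0])&(P[:,2]>.010)&(P[:,2]<.04)]
P=P[(np.abs(P[:,0]-.619)<.1)&(np.abs(P[:,1]+.009)<.17)&(P[:,0]<.715)]
r=cv2.minAreaRect((P[:,:2]*1000).astype(np.float32));print(r)
c=P[:,:2].mean(0);v=np.linalg.svd(P[:,:2]-c,full_matrices=False)[2][0];print(c,np.degrees(np.arctan2(v[1],v[0]))%180)
a=np.radians(81.4); ey=np.array([np.cos(a),np.sin(a)]); ex=np.array([np.sin(a),-np.cos(a)])
q=(P[:,:2]-c)*1000; u,vv=q@ex,q@ey
print("x edges",np.percentile(u,[.5,99.5]),"y",np.percentile(vv,[.5,99.5]))
# profile of height along y in the middle strip
for lo in range(-150,150,6):
    m=(vv>=lo)&(vv<lo+6)&(abs(u)<15); print(lo+3,(np.median(P[m,2])*1000).round(1) if m.sum() else None,end="; ")
E
```

```text
t 1.08 tcp [185.1 649.  231. ] heading 2.73 | turn [-0.    0.02 16.93] shift [-175.6  456.5    1. ] grip 85.5 0.0 F [ 0.4 -0.2 -0.1]
((638.989990234375, -11.093536376953125), (291.6759033203125, 149.13711547851562), 82.21115112304688)
[ 0.61942834 -0.00884329] 81.96638030179052
x edges [-54.3259716   55.43565688] y [-143.35642481  144.46651185]
-147 26.5; -141 29.3; -135 20.3; -129 21.1; -123 19.8; -117 20.5; -111 19.7; -105 19.8; -99 19.3; -93 18.9; -87 20.7; -81 19.0; -75 19.4; -69 19.6; -63 19.8; -57 19.4; -51 20.6; -45 28.1; -39 22.0; -33 21.0; -27 19.8; -21 18.6; -15 21.3; -9 19.9; -3 20.9; 3 22.0; 9 20.3; 15 20.9; 21 17.9; 27 18.6; 33 19.6; 39 18.4; 45 19.8; 51 19.8; 57 19.7; 63 19.7; 69 20.5; 75 19.4; 81 20.6; 87 20.7; 93 20.4; 99 19.6; 105 21.5; 111 20.1; 117 19.8; 123 20.6; 129 19.9; 135 20.4; 141 27.4; 147 28.9;
```

Request:
servo_tool(commands=[[[0,0,0,0,0,5.6,1],[0,0,0,0,0,5.6,1],[0,0,0,0,0,5.7,1],[-13.5,35.1,0,0,0,0,1],[-13.5,35.1,0,0,0,0,1],[-13.5,35.1,0,0,0,0,1],[-13.5,35.1,0,0,0,0,1],[-13.5,35.1,0,0,0,0,1],[-13.5,35.1,0,0,0,0,1],[-13.5,35.1,0,0,0,0,1]]])

```text
clock: 1.97
ee_pos: [0.4023, 0.4974, 0.2313]
tcp_rot: [0.786, 0.618, 0.0, -0.0]
force: [0.1, 0.0, -0.1]
grip_width: 0.0857
gripper_force: 0.0
```

Request:
servo_tool(commands=[[[-13.5,35.1,0,0,0,0,1],[-13.5,35.1,0,0,0,0,1],[-13.5,35.1,0,0,0,0,1],[-13.5,35.1,0,0,0,0,1],[-13.5,35.1,0,0,0,0,1],[-13.5,35.1,0,0,0,0,1],[0,0,30,0,0,0,1],[0,0,35,0,0,0,1],[0,0,35,0,0,0,1],[0,0,30,0,0,0,1]]])

```text
clock: 2.8
ee_pos: [0.5861, 0.3688, 0.099]
tcp_rot: [0.786, 0.618, -0.001, -0.0]
force: [-0.2, -0.5, 0.2]
grip_width: 0.0852
gripper_force: 0.0
```

```bash
python3 - <<'E'
from h import *
plan(584.5,366.8,0,-14.2)
d=cam("side"); w=cloud(d); print(fit(w,*SEED['board'],lo=.01,hi=.01)); save(d,"s1.png",(200,60,420,220),3.5)
E
```

```text
t 2.8 tcp [586.1 368.8  99. ] heading -13.71 | turn [-0.05  0.05  0.49] shift [-2.3 -1.  99. ] grip 85.2 0.0 F [-0.2 -0.5  0.2]
(array([584.3, 362.8]), np.float64(75.9), np.float64(16.9), 449, array([586. , 367.9]), array([179.7,  62.6]))
```

View pics/s1.png

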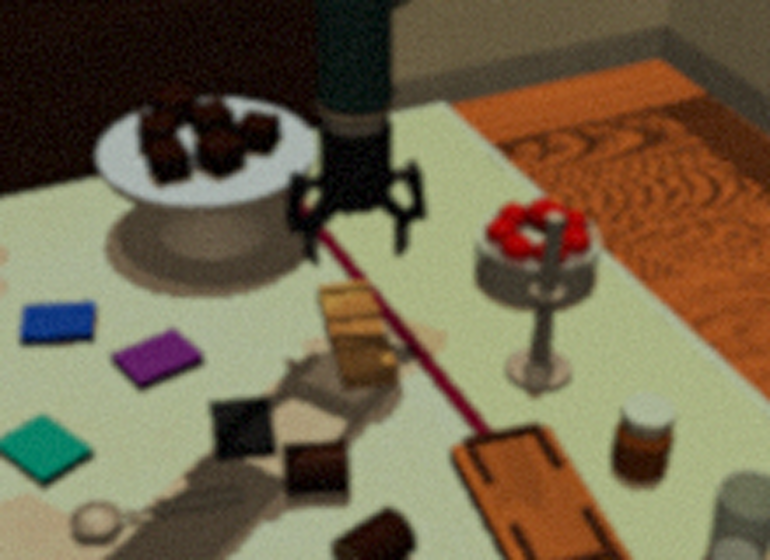

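Side view: the gripper is above the board, the board sits at crop (357,335), and its place is unchanged. I'll descend and grip.

Request:
servo_tool(commands=[[[-2.3,-1,25,0,0,0.5,1],[0,0,25,0,0,0,1],[0,0,25,0,0,0,1],[0,0,14,0,0,0,1],[0,0,8,0,0,0,1],[0,0,0,0,0,0,1],[0,0,0,0,0,0,0],[0,0,0,0,0,0,0],[0,0,0,0,0,0,0],[0,0,0,0,0,0,0]]])

```text
clock: 3.68
ee_pos: [0.5866, 0.3689, 0.0072]
tcp_rot: [0.79, 0.614, 0.002, 0.0]
force: [-1.5, 0.6, 5.9]
grip_width: 0.0595
gripper_force: 65.6
```

Request:
servo_tool(commands=[[[0,0,0,0,0,0,0],[0,0,0,0,0,0,0],[0,0,0,0,0,0,0],[0,0,0,0,0,0,0],[0,0,-5,0,0,0,0],[0,0,-15,0,0,0,0],[0,0,-30,0,0,0,0],[0,0,-30,0,0,0,0],[0,0,-10,0,0,0,0],[0,0,0,0,0,0,0]]])

```text
clock: 4.52
ee_pos: [0.5877, 0.3694, 0.0995]
tcp_rot: [0.79, 0.613, 0.004, 0.001]
force: [0.3, 0.6, -2.5]
grip_width: 0.0595
gripper_force: 66.0
```

```bash
python3 - <<'E'
from h import *
plan(626.4,38.2,94,-8.6)
w=cloud(cam("top"))
print(fit(w,.584,.367,.105,.1,lo=.09,hi=.01))
w=cloud(cam("side"))
print(fit(w,.584,.367,.105,.1,lo=.09,hi=.01))
E
```

```text
t 4.52 tcp [587.7 369.4  99.5] heading -14.31 | turn [ 0.38 -0.33 -5.71] shift [-321.7   87.8    5.5] grip 59.5 66.0 F [ 0.3  0.6 -2.5]
(array([577.4, 323.8]), np.float64(83.6), np.float64(108.9), 408, array([586.9, 367.2]), array([173.4,  62.1]))
(array([582.9, 349.1]), np.float64(71.7), np.float64(105.2), 476, array([584.7, 365.1]), array([176.9,  83.5]))
```

Request:
servo_tool(commands=[[[0,0,0,0.4,-0.3,-5.7,0],[-20,5,0,0,0,0,0],[-36,10,0,0,0,0,0],[-40,11,0,0,0,0,0],[-40,11,0,0,0,0,0],[-40,11,0,0,0,0,0],[-40,11,0,0,0,0,0],[-40,11,0,0,0,0,0],[-36,10,0,0,0,0,0],[-20,5,0,0,0,0,0]]])

```text
clock: 5.45
ee_pos: [0.62, 0.0422, 0.092]
tcp_rot: [0.759, 0.651, -0.007, -0.002]
force: [-0.9, 0.6, -3.0]
grip_width: 0.0589
gripper_force: 65.9
```

Request:
servo_tool(commands=[[[-8,2,0,0,0,0,0],[-2,1,5,0,0,0,0],[0,0,10,0,0,0,0],[0,0,10,0,0,0,0],[0,0,10,0,0,0,0],[0,0,5,0,0,0,0],[0,0,0,0,0,0,0],[0,0,0,0,0,0,0],[0,0,0,0,0,0,0],[0,0,0,0,0,0,0]]])

```text
clock: 6.28
ee_pos: [0.624, 0.0364, 0.056]
tcp_rot: [0.758, 0.652, -0.004, -0.001]
force: [1.0, 0.5, -3.2]
grip_width: 0.059
gripper_force: 65.9
```

```bash
python3 - <<'E'
from h import *
plan(626.4,38.2,60,-8.6)
d=cam("top"); save(d,"t2.png",(280,110,420,200),5.7)
e=cam("side"); save(e,"s2.png",(310,140,410,260),5)
E
```

```text
t 6.28 tcp [624.   36.4  56. ] heading -8.59 | turn [-0.33  0.27  0.01] shift [ 2.2  2.1 -4. ] grip 59.0 65.9 F [ 1.   0.5 -3.2]
```

View pics/t2.png

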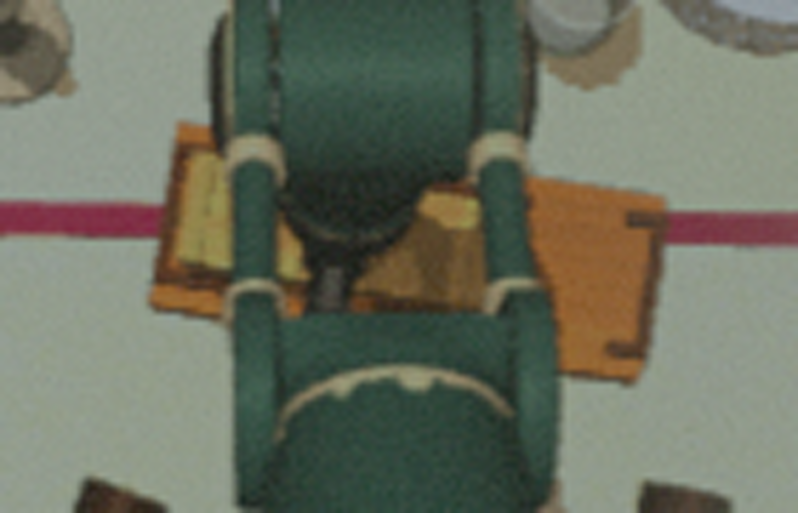

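View pics/s2.png

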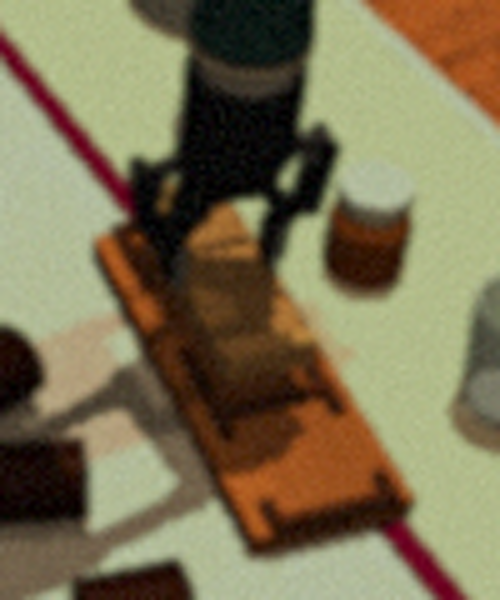

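Top view: the board's +y end (crop 165–230,150–270) sits inside the left recess and the arm hides the rest. Side view: the board hangs over the long recess between the rims. I'll measure the board's edges against the riser's edges in both views.

```bash
cat >> h.py <<'E'
C0=np.array([619.3,-8.8]); A0=81.5
def rf(w):
    a=np.radians(A0); P=w.reshape(-1,3)*1000; P=P[np.isfinite(P[:,0])]; q=P[:,:2]-C0
    return np.c_[q@[np.sin(a),-np.cos(a)], q@[np.cos(a),np.sin(a)], P[:,2]]
def edge(P,ax,sgn,lo,hi,step=4):
    """line fit to extreme coordinate along ax in bins of the other axis; returns value at mid, slope deg"""
    o=1-ax; X=[];Y=[]
    for b in np.arange(lo,hi,step):
        q=P[(P[:,o]>=b)&(P[:,o]<b+step)]
        if len(q)>3: X.append(b+step/2); Y.append(sgn*(sgn*q[:,ax]).max())
    if len(X)<3: return None
    X,Y=np.array(X),np.array(Y); k=np.abs(Y-np.median(Y))<6; s,c=np.polyfit(X[k],Y[k],1)
    return round(float(np.polyval([s,c],(lo+hi)/2)),1),round(float(np.degrees(np.arctan(s))),2),int(k.sum()),np.round(np.ptp(Y),1)
E
python3 - <<'E'
from h import *
for n in("top","side"):
    P=rf(cloud(cam(n))); P=P[(abs(P[:,0])<75)&(abs(P[:,1])<165)]
    S=P[(P[:,2]>12)&(P[:,2]<33)]; B=P[(P[:,2]>58)&(P[:,2]<80)]; 
    print(n,"riser x-",edge(S,0,-1,-135,135),"x+",edge(S,0,1,-135,135),"y-",edge(S,1,-1,-48,48),"y+",edge(S,1,1,-48,48))
    print("  board x-",edge(B,0,-1,-35,20),"x+",edge(B,0,1,-35,20),"full x-",edge(B,0,-1,60,130),"x+",edge(B,0,1,60,130),"y-",edge(B,1,-1,-28,28),"y+",edge(B,1,1,-28,28), "z",np.percentile(B[:,2],[10,50,90]).round(1))
E
```

```text
top riser x- (-51.9, -0.36, 21, np.float64(84.6)) x+ (53.2, -1.01, 22, np.float64(90.7)) y- (-143.6, 0.3, 24, np.float64(5.4)) y+ (143.7, 0.33, 24, np.float64(3.0))
  board x- (-33.2, -0.78, 14, np.float64(2.7)) x+ (26.9, 0.3, 8, np.float64(41.6)) full x- (-32.4, -0.8, 12, np.float64(3.1)) x+ (2.3, 35.08, 2, np.float64(43.9)) y- (-36.5, 12.39, 11, np.float64(13.0)) y+ (129.3, 0.7, 14, np.float64(2.5)) z [62.4 67.  72.9]
side riser x- (-51.9, -0.3, 67, np.float64(14.5)) x+ (54.2, -0.24, 41, np.float64(91.1)) y- (-144.5, -0.09, 24, np.float64(3.7)) y+ (-18.1, -3.25, 16, np.float64(172.1))
  board x- (-32.4, -0.77, 14, np.float64(3.1)) x+ (26.5, 2.8, 14, np.float64(6.9)) full x- (-19.7, -25.38, 2, np.float64(32.5)) x+ (25.7, -2.27, 6, np.float64(9.3)) y- (-43.6, -0.25, 14, np.float64(4.4)) y+ (84.4, 35.55, 4, np.float64(89.8)) z [61.9 65.8 71.2]
```

Request:
servo_tool(commands=[[[2,2,0,-0.3,0.3,0.4,0],[2.2,2,0,0,0,0,0],[0,0,5,0,0,0,0],[0,0,5,0,0,0,0],[0,0,4,0,0,0,0],[0,0,0,0,0,0,0],[0,0,0,0,0,0,0],[0,0,0,0,0,0,0],[0,0,0,0,0,0,0],[0,0,0,0,0,0,0]]])

```text
clock: 7.32
ee_pos: [0.628, 0.0396, 0.0415]
tcp_rot: [0.761, 0.649, -0.0, -0.001]
force: [-0.3, 0.5, -3.1]
grip_width: 0.0589
gripper_force: 65.9
```

```bash
python3 - <<'E'
from h import *
plan(626.4,38.2,40,-8.2)
for n in("top","side","side"):
    P=rf(cloud(cam(n))); P=P[(abs(P[:,0])<75)&(abs(P[:,1])<165)]
    S=P[(P[:,2]>12)&(P[:,2]<31)]; B=P[(P[:,2]>44)&(P[:,2]<66)]; 
    print(n,"riser x-",edge(S,0,-1,-135,135),"x+",edge(S,0,1,-135,-70),"y-",edge(S,1,-1,-48,48),"y+",edge(S,1,1,-48,48))
    print("  board x-",edge(B,0,-1,-30,20),"x+",edge(B,0,1,-30,20),"full x-",edge(B,0,-1,60,130),"x+",edge(B,0,1,60,130),"y-",edge(B,1,-1,-26,28),"y+",edge(B,1,1,-26,28), "z",np.percentile(B[:,2],[10,50,90]).round(1))
E
```

```text
t 7.32 tcp [628.   39.6  41.5] heading -9.02 | turn [-0.09 -0.02 -0.82] shift [-1.6 -1.4  1.5] grip 58.9 65.9 F [-0.3  0.5 -3.1]
top riser x- (-53.0, -0.48, 20, np.float64(93.1)) x+ (55.2, -0.24, 17, np.float64(4.3)) y- (-143.1, 1.25, 24, np.float64(7.7)) y+ (143.7, 0.19, 24, np.float64(4.4))
  board x- (-29.3, -1.62, 13, np.float64(2.6)) x+ (30.8, 2.77, 8, np.float64(42.2)) full x- (-29.0, 0.98, 10, np.float64(13.4)) x+ (-6.7, 52.71, 2, np.float64(45.5)) y- (-33.7, 11.23, 11, np.float64(10.9)) y+ (133.2, 0.79, 14, np.float64(2.5)) z [48.2 52.3 57.8]
side riser x- (-52.5, -0.23, 62, np.float64(14.4)) x+ (54.6, -0.49, 17, np.float64(5.8)) y- (-144.8, -0.04, 24, np.float64(6.5)) y+ (-26.9, -1.15, 16, np.float64(180.2))
  board x- (-28.2, -0.31, 13, np.float64(6.8)) x+ (29.5, 5.37, 13, np.float64(7.9)) full x- (-9.3, 0.37, 5, np.float64(29.4)) x+ (32.5, 4.95, 7, np.float64(35.9)) y- (-39.0, 0.58, 14, np.float64(3.1)) y+ (91.3, 23.73, 5, np.float64(88.0)) z [47.5 51.2 57.1]
side riser x- (-52.0, -0.29, 67, np.float64(8.5)) x+ (54.9, -1.03, 16, np.float64(13.4)) y- (-144.5, 0.4, 24, np.float64(3.5)) y+ (-26.5, -1.57, 15, np.float64(188.0))
  board x- (-28.8, -2.97, 12, np.float64(4.3)) x+ (29.5, 1.93, 12, np.float64(6.4)) full x- (6.4, 35.03, 4, np.float64(28.6)) x+ (30.9, 0.92, 7, np.float64(5.8)) y- (-39.5, -1.92, 14, np.float64(4.4)) y+ (99.1, -4.83, 4, np.float64(86.4)) z [47.3 51.1 56.7]
```

Board centred within about 0.5 mm. Lowering.

Request:
servo_tool(commands=[[[0,0,4,0,0,0,0],[0,0,4,0,0,0,0],[0,0,3,0,0,0,0],[0,0,2,0,0,0,0],[0,0,1,0,0,0,0],[0,0,1,0,0,0,0],[0,0,0,0,0,0,0],[0,0,0,0,0,0,0],[0,0,0,0,0,0,0],[0,0,0,0,0,0,0]]])

```text
clock: 8.3
ee_pos: [0.6272, 0.0396, 0.0273]
tcp_rot: [0.76, 0.649, -0.001, -0.001]
force: [-5.0, -0.2, 6.0]
grip_width: 0.059
gripper_force: 67.2
```

```bash
python3 - <<'E'
from h import *
plan(628,39.6,27,-8.6)
for n in("top","side"):
    P=rf(cloud(cam(n))); P=P[(abs(P[:,0])<75)&(abs(P[:,1])<165)]
    B=P[(P[:,2]>32)&(P[:,2]<52)&(abs(P[:,0])<27)&(P[:,1]<136)]
    for lo in range(-50,140,14): 
        m=(B[:,1]>=lo)&(B[:,1]<lo+14); print(lo,m.sum(),np.percentile(B[m,2],[50,85]).round(1) if m.sum()>5 else "",end="; ")
    print()
E
```

```text
t 8.3 tcp [627.2  39.6  27.3] heading -9.01 | turn [-0.19 -0.   -0.41] shift [0.1 0.8 0.3] grip 59.0 67.2 F [-5.  -0.2  6. ]
-50 4 ; -36 57 [40.2 43.1]; -22 62 [37.  39.5]; -8 65 [36.6 39. ]; 6 33 [40.4 45.5]; 20 12 [42.3 45.5]; 34 0 ; 48 0 ; 62 17 [42.2 44.1]; 76 8 [41.6 45.5]; 90 0 ; 104 39 [36.9 39.2]; 118 73 [40.4 44.1]; 132 11 [43.9 44.5]; 
-50 39 [38.  42.3]; -36 35 [40.8 42.5]; -22 47 [35.1 37. ]; -8 45 [35. 37.]; 6 67 [38.2 42.4]; 20 34 [40.7 42.3]; 34 37 [35.2 36.9]; 48 41 [35.6 36.8]; 62 45 [39.3 41.7]; 76 16 [41.7 42.5]; 90 9 [35.1 35.6]; 104 2 ; 118 5 ; 132 1 ;
```

Groove floors read 36 mm, so the board is seated. Releasing, rising, and heading for the tile.

Request:
servo_tool(commands=[[[0,0,0,0,0,0,1],[0,0,0,0,0,0,1],[0,0,0,0,0,0,1],[0,0,0,0,0,0,1],[0,0,0,0,0,0,1],[0,0,-10,0,0,0,1],[0,0,-30,0,0,0,1],[0,0,-40,0,0,0,1],[0,0,-40,0,0,0,1],[0,0,0,0,0,0,1]]])

```text
clock: 9.23
ee_pos: [0.6344, 0.0397, 0.1572]
tcp_rot: [0.76, 0.649, 0.006, 0.004]
force: [1.9, -0.6, 1.7]
grip_width: 0.0855
gripper_force: 0.0
```

```bash
python3 - <<'E'
from h import *
plan(409.5,272.2,80,-14)
w=cloud(cam("side")); print(fit(w,.4095,.2725,.014,.08,lo=.010))
E
```

```text
t 9.23 tcp [634.4  39.7 157.2] heading -9.02 | turn [ 0.81 -0.22  4.98] shift [ 171.2 -274.5   77.2] grip 85.5 0.0 F [ 1.9 -0.6  1.7]
(array([410. , 271.4]), np.float64(71.1), np.float64(12.9), 249, array([410.5, 272.6]), array([87.3, 63.4]))
```

Request:
servo_tool(commands=[[[0,0,0,0.8,-0.2,5.4,1],[19,-30.5,0,0,0,0,1],[19,-30.5,0,0,0,0,1],[19,-30.5,0,0,0,0,1],[19,-30.5,0,0,0,0,1],[19,-30.5,10,0,0,0,1],[19,-30.5,10,0,0,0,1],[19,-30.5,20,0,0,0,1],[19,-30.5,20,0,0,0,1],[19,-30.5,10,0,0,0,1]]])

```text
clock: 10.12
ee_pos: [0.4004, 0.2733, 0.0773]
tcp_rot: [0.79, 0.613, -0.008, -0.005]
force: [-0.0, 0.3, 0.4]
grip_width: 0.0858
gripper_force: 0.0
```

Request:
servo_tool(commands=[[[0,0,0,0,0,0,1],[0,0,0,0,0,0,1],[0,0,0,0,0,0,1],[0,0,0,0,0,0,1],[0,0,0,0,0,0,1],[0,0,0,0,0,0,1],[0,0,0,0,0,0,1],[0,0,0,0,0,0,1],[0,0,0,0,0,0,1],[0,0,0,0,0,0,1]]])

```text
clock: 10.95
ee_pos: [0.4038, 0.2733, 0.0799]
tcp_rot: [0.79, 0.613, -0.006, -0.005]
force: [-0.7, -0.4, -0.2]
grip_width: 0.0853
gripper_force: 0.0
```

```bash
python3 - <<'E'
from h import *
plan(410.5,274,5,-14.5)
w=cloud(cam("side")); print(fit(w,.4095,.2725,.014,.08,lo=.010))
d=cam("top");w=cloud(d); print(fit(w,.4095,.2725,.014,.08,lo=.010)); 
P=rf(w); P=P[(abs(P[:,0])<75)&(abs(P[:,1])<165)]
B=P[(P[:,2]>32)&(P[:,2]<52)]
print("  board x-",edge(B,0,-1,-30,120),"x+",edge(B,0,1,-30,120),"y-",edge(B,1,-1,-26,28),"y+",edge(B,1,1,-26,28), "z",np.percentile(B[:,2],[10,50,90]).round(1))
S=P[(P[:,2]>12)&(P[:,2]<31)]; print("riser x-",edge(S,0,-1,-135,135),"x+",edge(S,0,1,-135,135),"y-",edge(S,1,-1,-48,48),"y+",edge(S,1,1,-48,48))
save(d,"t3.png",(200,90,440,240),3.3)
E
```

```text
t 10.95 tcp [403.8 273.3  79.9] heading -14.45 | turn [-0.9   0.23  0.05] shift [ 2.4  6.3 74.9] grip 85.3 0.0 F [-0.7 -0.4 -0.2]
(array([409.9, 272. ]), np.float64(74.5), np.float64(13.1), 250, array([410.5, 272.5]), array([83.6, 63.6]))
(array([410.7, 242. ]), np.float64(2.0), np.float64(14.4), 111, array([404.8, 247.6]), array([32.1, 58.4]))
  board x- (-29.9, 0.36, 31, np.float64(14.5)) x+ (30.2, -0.28, 34, np.float64(14.1)) y- (-38.3, -1.5, 8, np.float64(108.0)) y+ (132.9, 0.86, 13, np.float64(13.0)) z [33.7 38.  43.7]
riser x- (-52.8, -0.51, 68, np.float64(5.4)) x+ (54.3, -0.35, 68, np.float64(5.6)) y- (-143.0, 1.38, 24, np.float64(5.3)) y+ (143.6, 0.14, 24, np.float64(6.4))
```

View pics/t3.png

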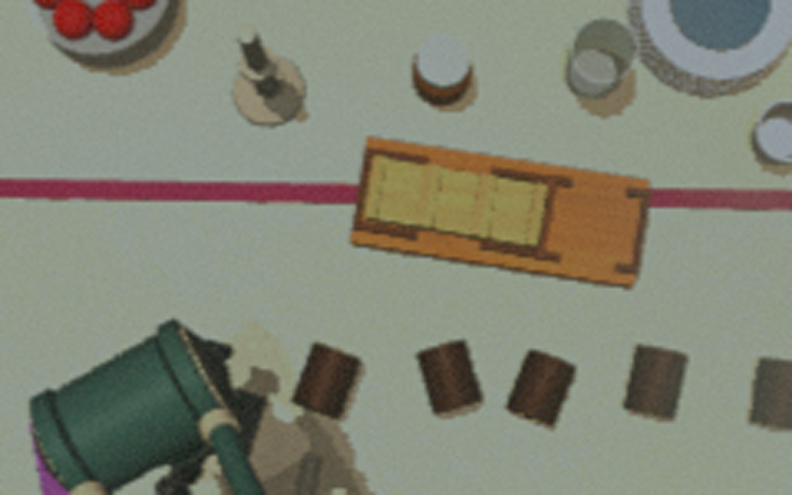

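The board is seated in the long recess: crop (360–555,150–250), inside the rims. The slate tile is still where it was. Descending.

Request:
servo_tool(commands=[[[2,4,10,-0.9,0.2,0,1],[1,4,20,0,0,0,1],[0,0,20,0,0,0,1],[0,0,15,0,0,0,1],[0,0,8,0,0,0,1],[0,0,4,0,0,0,1],[0,0,0,0,0,0,1],[0,0,0,0,0,0,1],[0,0,0,0,0,0,1],[0,0,0,0,0,0,1]]])

```text
clock: 11.88
ee_pos: [0.4128, 0.2749, 0.0038]
tcp_rot: [0.79, 0.613, 0.001, 0.0]
force: [0.0, -0.0, 0.0]
grip_width: 0.0854
gripper_force: 0.0
```

```bash
python3 - <<'E'
from h import *
plan(411.5,274,0,-14.5)
E
```

```text
t 11.88 tcp [412.8 274.9   3.8] heading -14.42 | turn [ 0.08 -0.06  0.08] shift [-1.2 -1.   3.8] grip 85.4 0.0 F [ 0. -0.  0.]
```

Request:
servo_tool(commands=[[[-1,0,3,0,0,0,1],[0,0,0,0,0,0,0],[0,0,0,0,0,0,0],[0,0,0,0,0,0,0],[0,0,0,0,0,0,0],[0,0,0,0,0,0,0],[0,0,0,0,0,0,0],[0,0,0,0,0,0,0],[0,0,0,0,0,0,0],[0,0,0,0,0,0,0]]])

```text
clock: 12.72
ee_pos: [0.4117, 0.2735, 0.0004]
tcp_rot: [0.79, 0.613, -0.0, 0.0]
force: [-1.6, -0.2, 5.3]
grip_width: 0.0623
gripper_force: 66.1
```

Request:
servo_tool(commands=[[[0,0,-5,0,0,0,0],[0,0,-10,0,0,0,0],[0,0,-20,0,0,0,0],[0,0,-25,0,0,0,0],[0,0,-20,0,0,0,0],[0,0,-10,0,0,0,0],[0,0,-5,0,0,0,0],[0,0,0,0,0,0,0],[0,0,0,0,0,0,0],[0,0,0,0,0,0,0]]])

```text
clock: 13.55
ee_pos: [0.4105, 0.2727, 0.0933]
tcp_rot: [0.79, 0.613, -0.002, -0.0]
force: [0.3, 0.2, -3.1]
grip_width: 0.0621
gripper_force: 66.2
```

```bash
python3 - <<'E'
from h import *
plan(606,-98.8,90,-8.4)
for n in("side",):
    w=cloud(cam(n)); print(fit(w,.411,.273,.107,.08,lo=.09))
E
```

```text
t 13.55 tcp [410.5 272.7  93.3] heading -14.42 | turn [-0.13  0.14 -6.02] shift [-339.   247.7    3.3] grip 62.1 66.2 F [ 0.3  0.2 -3.1]
(array([409.6, 265.1]), np.float64(73.2), np.float64(105.2), 335, array([410.1, 271.7]), array([86.2, 86.2]))
```

Request:
servo_tool(commands=[[[0,0,0,0,0,-6,0],[-15,11,0,0,0,0,0],[-30,22,0,0,0,0,0],[-34,25,0,0,0,0,0],[-34,25,0,0,0,0,0],[-34,25,0,0,0,0,0],[-34,25,0,0,0,0,0],[-34,25,0,0,0,0,0],[-34,25,0,0,0,0,0],[-34,25,0,0,0,0,0]]])

```text
clock: 14.43
ee_pos: [0.5739, -0.0356, 0.0934]
tcp_rot: [0.757, 0.653, -0.001, -0.001]
force: [0.3, 0.7, -2.6]
grip_width: 0.0617
gripper_force: 66.2
```

Request:
servo_tool(commands=[[[-30,22,0,0,0,0,0],[-20,14,5,0,0,0,0],[-8,5,10,0,0,0,0],[0,0,15,0,0,0,0],[0,0,10,0,0,0,0],[0,0,5,0,0,0,0],[0,0,0,0,0,0,0],[0,0,0,0,0,0,0],[0,0,0,0,0,0,0],[0,0,0,0,0,0,0]]])

```text
clock: 15.27
ee_pos: [0.607, -0.0966, 0.0509]
tcp_rot: [0.757, 0.654, 0.0, 0.001]
force: [0.6, 0.2, -2.1]
grip_width: 0.0623
gripper_force: 66.2
```

```bash
cat >> h.py <<'E'
def tilecheck(zlo,zhi):
  for n in("top","side","side"):
    P=rf(cloud(cam(n))); P=P[(abs(P[:,0])<75)&(abs(P[:,1])<165)]
    B=P[(P[:,2]>zlo)&(P[:,2]<zhi)&(P[:,1]<-40)]; S=P[(P[:,2]>12)&(P[:,2]<31)]
    print(n,"tile x-",edge(B,0,-1,-132,-108),edge(B,0,-1,-75,-55),"x+",edge(B,0,1,-132,-108),edge(B,0,1,-75,-55),"y-",edge(B,1,-1,-26,26),"y+",edge(B,1,1,-26,26),"z",np.percentile(B[:,2],[10,50,90]).round(1))
    print("  riser x-",edge(S,0,-1,-135,135),"x+",edge(S,0,1,-135,135),"y-",edge(S,1,-1,-48,48))
E
python3 - <<'E'
from h import *
plan(607.6,-99.5,50,-8.4); s=ctrl.get_state()["ee_pos"][2]*1000; tilecheck(s+5,s+24)
save(cam("side"),"s4.png",(310,160,430,270),6)
E
```

```text
t 15.27 tcp [607.  -96.6  50.9] heading -8.37 | turn [0.09 0.03 0.03] shift [-2.8  1.   0.9] grip 62.3 66.2 F [ 0.6  0.2 -2.1]Traceback (most recent call last):
  File "<stdin>", line 2, in <module>
  File "h.py", line 50, in tilecheck
    print(n,"tile x-",edge(B,0,-1,-132,-108),edge(B,0,-1,-75,-55),"x+",edge(B,0,1,-132,-108),edge(B,0,1,-75,-55),"y-",edge(B,1,-1,-26,26),"y+",edge(B,1,1,-26,26),"z",np.percentile(B[:,2],[10,50,90]).round(1))
                                                                                             ~~~~^^^^^^^^^^^^^^^
  File "h.py", line 44, in edge
    X,Y=np.array(X),np.array(Y); k=np.abs(Y-np.median(Y))<6; s,c=np.polyfit(X[k],Y[k],1)
                                                                 ~~~~~~~~~~^^^^^^^^^^^^^
    raise TypeError("expected non-empty vector for x")
TypeError: expected non-empty vector for x
```

```bash
sed -i 's/k=np.abs(Y-np.median(Y))<6; s,c/k=np.abs(Y-np.sort(Y)[len(Y)\/\/2])<6; s,c/' h.py
python3 - <<'E'
from h import *
s=ctrl.get_state()["ee_pos"][2]*1000; tilecheck(s+5,s+24)
save(cam("side"),"s4.png",(310,160,430,270),6)
E
```

```text
top tile x- (-31.2, -7.16, 4, np.float64(3.4)) (-30.2, -7.96, 3, np.float64(14.9)) x+ (-16.3, -23.18, 4, np.float64(5.8)) (27.7, 26.78, 3, np.float64(22.4)) y- (-66.4, 8.32, 9, np.float64(68.1)) y+ (-49.2, 0.01, 13, np.float64(2.7)) z [60.7 63.9 67.4]
  riser x- (-53.0, -0.33, 52, np.float64(3.7)) x+ (54.5, -0.72, 51, np.float64(83.6)) y- (-65.1, 1.47, 4, np.float64(99.9))
side tile x- (-31.3, 1.26, 6, np.float64(2.2)) (-4.8, 36.17, 3, np.float64(23.3)) x+ (30.7, -3.91, 6, np.float64(3.3)) (31.2, 3.38, 5, np.float64(2.5)) y- (-130.4, -1.0, 13, np.float64(2.9)) y+ (-62.3, 19.67, 5, np.float64(40.4)) z [61.  63.8 66.5]
  riser x- (-52.1, -0.19, 67, np.float64(12.3)) x+ (-27.7, -6.4, 14, np.float64(91.9)) y- (-144.8, 0.15, 24, np.float64(4.7))
side tile x- (-31.1, 3.93, 6, np.float64(2.1)) (-2.8, 20.91, 2, np.float64(26.7)) x+ (30.5, -0.26, 6, np.float64(1.8)) (31.1, 10.04, 5, np.float64(6.2)) y- (-130.4, 0.12, 13, np.float64(2.4)) y+ (-62.7, 24.92, 5, np.float64(45.0)) z [60.8 63.6 66.2]
  riser x- (-52.3, -0.32, 65, np.float64(13.5)) x+ (-28.5, -6.6, 12, np.float64(96.7)) y- (-144.6, 0.23, 24, np.float64(3.9))
```

View pics/s4.png

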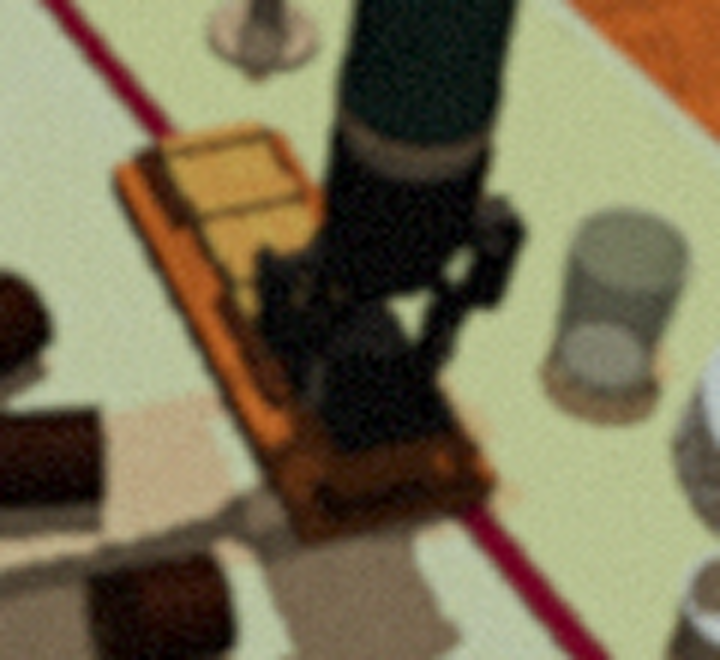

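Side view: the tile hangs over the short recess (crop 390,390) and needs about -3.8 mm in y and +1.7 mm in x.

Request:
servo_tool(commands=[[[-2,1,0,0,0,0,0],[-1.8,0.7,5,0,0,0,0],[0,0,6,0,0,0,0],[0,0,4,0,0,0,0],[0,0,2,0,0,0,0],[0,0,0,0,0,0,0],[0,0,0,0,0,0,0],[0,0,0,0,0,0,0],[0,0,0,0,0,0,0],[0,0,0,0,0,0,0]]])

```text
clock: 16.35
ee_pos: [0.6077, -0.1011, 0.0332]
tcp_rot: [0.757, 0.653, -0.0, 0.0]
force: [-0.2, 0.3, -1.8]
grip_width: 0.0622
gripper_force: 66.2
```

```bash
python3 - <<'E'
from h import *
plan(607.6,-99.5,20,-8.4); s=ctrl.get_state()["ee_pos"][2]*1000; tilecheck(s+5,s+20)
E
```

```text
t 16.35 tcp [ 607.7 -101.1   33.2] heading -8.41 | turn [ 0.02  0.03 -0.01] shift [ 1.5 -0.4 13.2] grip 62.2 66.2 F [-0.2  0.3 -1.8]
top tile x- (-28.4, 13.94, 3, np.float64(2.2)) (-28.1, -14.89, 5, np.float64(7.0)) x+ (-13.6, 11.17, 3, np.float64(2.0)) (31.2, 20.21, 4, np.float64(30.9)) y- (-71.5, 8.88, 9, np.float64(66.5)) y+ (-53.2, -1.33, 13, np.float64(5.2)) z [42.9 46.3 50.3]
  riser x- (-53.0, -0.43, 54, np.float64(3.7)) x+ (54.4, -0.54, 52, np.float64(99.6)) y- (-65.3, -0.33, 3, np.float64(95.2))
side tile x- (-30.0, 1.58, 6, np.float64(0.8)) (-0.3, 0.13, 1, np.float64(24.7)) x+ (31.7, -8.09, 5, np.float64(7.4)) (32.1, -10.85, 5, np.float64(4.7)) y- (-134.7, -1.6, 13, np.float64(3.5)) y+ (-70.7, 16.87, 5, np.float64(41.6)) z [42.9 45.8 48.3]
  riser x- (-52.2, -0.29, 64, np.float64(15.3)) x+ (47.8, 0.17, 11, np.float64(96.2)) y- (-144.8, 0.53, 24, np.float64(3.0))
side tile x- (-29.8, -2.81, 6, np.float64(2.4)) (1.9, -19.62, 2, np.float64(29.0)) x+ (31.8, -5.13, 6, np.float64(5.9)) (32.1, 6.35, 5, np.float64(5.5)) y- (-134.6, 1.29, 13, np.float64(3.0)) y+ (-68.7, 26.99, 6, np.float64(46.8)) z [43.  45.7 48.3]
  riser x- (-52.5, -0.22, 64, np.float64(9.9)) x+ (51.8, 0.17, 25, np.float64(95.9)) y- (-144.5, 0.33, 24, np.float64(4.6))h.py:44: RankWarning: Polyfit may be poorly conditioned
  X,Y=np.array(X),np.array(Y); k=np.abs(Y-np.sort(Y)[len(Y)//2])<6; s,c=np.polyfit(X[k],Y[k],1)
```

Request:
servo_tool(commands=[[[0,0.3,4,0,0,0,0],[0,0,4,0,0,0,0],[0,0,3,0,0,0,0],[0,0,1.5,0,0,0,0],[0,0,0.5,0,0,0,0],[0,0,0,0,0,0,0],[0,0,0,0,0,0,0],[0,0,0,0,0,0,0],[0,0,0,0,0,0,0],[0,0,0,0,0,0,0]]])

```text
clock: 17.33
ee_pos: [0.6073, -0.101, 0.0204]
tcp_rot: [0.757, 0.653, -0.001, -0.0]
force: [-3.9, 0.6, 5.7]
grip_width: 0.0616
gripper_force: 67.1
```

```bash
python3 - <<'E'
from h import *
plan(607.6,-99.5,20,-8.4)
P=rf(cloud(cam("side"))); P=P[(abs(P[:,0])<28)&(P[:,1]<-60)&(P[:,1]>-130)&(P[:,2]<45)&(P[:,2]>15)]
for lo in range(-130,-70,10):
    m=(P[:,1]>=lo)&(P[:,1]<lo+10); print(lo,m.sum(),np.percentile(P[m,2],[15,50,85]).round(1))
E
```

```text
t 17.33 tcp [ 607.3 -101.    20.4] heading -8.42 | turn [-0.07  0.03 -0.02] shift [1.5 0.1 0.4] grip 61.6 67.1 F [-3.9  0.6  5.7]
-130 44 [31.8 33.  34.6]
-120 41 [31.4 33.5 34.8]
-110 45 [31.7 33.3 35.3]
-100 42 [32.1 32.8 34.8]
-90 29 [31.7 32.9 34.7]
-80 28 [32.2 33.3 35.6]
```

Tile flat at 33–34 mm. Releasing, rising, and remeasuring the logs.

Request:
servo_tool(commands=[[[0,0,0,0,0,0,1],[0,0,0,0,0,0,1],[0,0,0,0,0,0,1],[0,0,0,0,0,0,1],[0,0,-5,0,0,0,1],[0,0,-15,0,0,0,1],[0,0,-30,0,0,0,1],[0,0,-30,0,0,0,1],[0,0,-20,0,0,0,1],[0,0,0,0,0,0,1]]])

```text
clock: 18.22
ee_pos: [0.6121, -0.1019, 0.1265]
tcp_rot: [0.757, 0.653, 0.003, 0.004]
force: [0.4, -0.3, 0.8]
grip_width: 0.0852
gripper_force: 0.0
```

```bash
cat >> h.py <<'E'
def logfit(W,x,y,z0=0.,rad=.05,cut=14):
    """fit cylinder pose (x,y,yaw) to points of an upright-lying log of radius 26 with axis height z0+26; mm"""
    from scipy.optimize import least_squares
    P=W.reshape(-1,3)*1000; P=P[np.isfinite(P[:,0])]
    P=P[(np.hypot(P[:,0]-x,P[:,1]-y)<rad*1000)&(P[:,2]>z0+cut)&(P[:,2]<z0+58)]
    best=None
    for a0 in (-60,-20,0,20,60):
        def f(p):
            a=np.radians(p[2]); q=P[:,:2]-p[:2]; u=q@[np.cos(a),np.sin(a)]; v=q@[-np.sin(a),np.cos(a)]; w=P[:,2]-z0-26-p[3]
            du=np.abs(u)-32; dr=np.hypot(v,w)-26
            return np.where(du>0,np.hypot(du,np.maximum(dr,0)),np.where(np.abs(du)<np.abs(dr),du,dr))
        r=least_squares(f,[x,y,a0,0],loss="soft_l1",f_scale=1.5)
        if best is None or r.cost<best.cost: best=r
    return best.x.round(1),len(P),round(float(np.sqrt(best.cost*2/len(P))),2)
E
python3 - <<'E'
from h import *
plan(607.6,-99.5,20,-8.4)
T=cloud(cam("top"));S=cloud(cam("side"))
for k in ('l1','l2','l3','l4','l5','l6'):
    x,y=SEED[k][0]*1000,SEED[k][1]*1000; print(k,"top",logfit(T,x,y),"side",logfit(S,x,y))
E
```

```text
t 18.22 tcp [ 612.1 -101.9  126.5] heading -8.41 | turn [ 0.61  0.06 -0.01] shift [  1.7  -4.8 106.5] grip 85.2 0.0 F [ 0.4 -0.3  0.8]
l1 top (array([ 4.472e+02,  1.631e+02, -2.010e+01, -1.000e-01]), 311, 1.53) side (array([448.2, 165.3, -20.5,  -1.1]), 275, 1.51)
l2 top (array([ 4.518e+02,  4.110e+01,  1.710e+01, -3.000e-01]), 315, 1.66) side (array([453.2,  42.9,  17. ,  -1. ]), 337, 1.23)
l3 top (array([ 4.426e+02, -4.960e+01, -2.210e+01,  4.000e-01]), 299, 1.54) side (array([443.9, -48.2, -21.1,  -1. ]), 351, 1.3)
l4 top (array([ 450., -162.,  -60.,    0.]), 0, nan) side (array([ 451.4, -162.1,  -11.9,   -0.8]), 426, 1.24)
l5 top (array([ 4.413e+02, -2.878e+02, -7.800e+00, -1.000e-01]), 223, 1.67) side (array([ 441.3, -286.8,   -7.7,   -1. ]), 524, 1.08)
l6 top (array([ 5.471e+02, -3.515e+02,  2.300e+01,  4.000e-01]), 329, 1.66) side (array([ 546.1, -351.2,   22.7,   -1. ]), 545, 1.02)h.py:65: RuntimeWarning: invalid value encountered in scalar divide
  return best.x.round(1),len(P),round(float(np.sqrt(best.cost*2/len(P))),2)
```

Request:
servo_tool(commands=[[[0,0,0,0,0,3.5,1],[-15,-23,0,0,0,0,1],[-16,-24,0,0,0,0,1],[-16,-24,5,0,0,0,1],[-16,-24,10,0,0,0,1],[-16,-24,15,0,0,0,1],[-13,-21,15,0,0,0,1],[0,0,5,0,0,0,1],[0,0,0,0,0,0,1],[0,0,0,0,0,0,1]]])

```text
clock: 19.15
ee_pos: [0.4515, -0.162, 0.0691]
tcp_rot: [0.777, 0.63, -0.0, -0.001]
force: [0.5, -0.6, 0.2]
grip_width: 0.0852
gripper_force: 0.0
```

```bash
python3 - <<'E'
from h import *
plan(451.4,-162,6,-11.7)
E
```

```text
t 19.15 tcp [ 451.5 -162.    69.1] heading -11.95 | turn [-0.08  0.   -0.25] shift [-0.1 -0.1 63.1] grip 85.2 0.0 F [ 0.5 -0.6  0.2]
```

Request:
servo_tool(commands=[[[0,0,10,0,0,-0.2,1],[0,0,18,0,0,0,1],[0,0,18,0,0,0,1],[0,0,12,0,0,0,1],[0,0,5,0,0,0,1],[0,0,0,0,0,0,1],[0,0,0,0,0,0,0],[0,0,0,0,0,0,0],[0,0,0,0,0,0,0],[0,0,0,0,0,0,0]]])

```text
clock: 19.98
ee_pos: [0.453, -0.1627, 0.0081]
tcp_rot: [0.776, 0.631, 0.0, 0.001]
force: [0.2, 0.9, 0.8]
grip_width: 0.0636
gripper_force: 66.1
```

Request:
servo_tool(commands=[[[0,0,0,0,0,0,0],[0,0,0,0,0,0,0],[0,0,0,0,0,0,0],[0,0,-5,0,0,0,0],[0,0,-15,0,0,0,0],[0,0,-25,0,0,0,0],[0,0,-25,0,0,0,0],[0,0,-15,0,0,0,0],[0,0,-5,0,0,0,0],[0,0,0,0,0,0,0]]])

```text
clock: 20.82
ee_pos: [0.4524, -0.1626, 0.0982]
tcp_rot: [0.776, 0.631, 0.0, 0.001]
force: [-0.0, -0.4, -1.6]
grip_width: 0.0636
gripper_force: 66.0
```

```bash
python3 - <<'E'
from h import *
plan(619.2,-15.8,96,-8.3)
print(logfit(cloud(cam("side")),451,-162,90))
E
```

```text
t 20.82 tcp [ 452.4 -162.6   98.2] heading -11.72 | turn [ 0.12  0.07 -3.42] shift [169.3 143.9   2.2] grip 63.6 66.0 F [-0.  -0.4 -1.6]
(array([ 450.9, -162.2,  -11.4,   -0.9]), 504, 2.02)
```

Request:
servo_tool(commands=[[[0,0,0,0,0,-3.4,0],[12,10,0,0,0,0,0],[26,22,0,0,0,0,0],[30,26,0,0,0,0,0],[30,26,0,0,0,0,0],[30,26,0,0,0,0,0],[26,22,0,0,0,0,0],[15,12,5,0,0,0,0],[0,0,15,0,0,0,0],[0,0,15,0,0,0,0]]])

```text
clock: 21.7
ee_pos: [0.6189, -0.0144, 0.0597]
tcp_rot: [0.756, 0.655, -0.001, -0.0]
force: [-0.6, -0.1, -2.3]
grip_width: 0.0635
gripper_force: 66.1
```

Request:
servo_tool(commands=[[[0,0,5,0,0,0,0],[0,0,0,0,0,0,0],[0,0,0,0,0,0,0],[0,0,0,0,0,0,0],[0,0,0,0,0,0,0],[0,0,0,0,0,0,0],[0,0,0,0,0,0,0],[0,0,0,0,0,0,0],[0,0,0,0,0,0,0],[0,0,0,0,0,0,0]]])

```text
clock: 22.53
ee_pos: [0.6188, -0.0159, 0.0571]
tcp_rot: [0.757, 0.654, -0.0, 0.0]
force: [-0.2, 0.1, -0.9]
grip_width: 0.0633
gripper_force: 66.1
```

```bash
cat >> h.py <<'E'
def inrf(x,y,yaw):
    a=np.radians(A0); q=np.array([x,y])-C0; return (q@[np.sin(a),-np.cos(a)]).round(1),(q@[np.cos(a),np.sin(a)]).round(1),round(yaw-(A0-90),1)
E
python3 - <<'E'
from h import *
plan(619.2,-15.8,44,-8.3)
z=ctrl.get_state()["ee_pos"]*1000
for n in("side","top"):
    W=cloud(cam(n)); r=logfit(W,z[0],z[1],z[2]-8); print(n,r,"riser frame",inrf(*r[0][:3]))
    P=rf(W); P=P[(abs(P[:,0])<75)&(abs(P[:,1])<165)]
    B=P[(P[:,2]>31)&(P[:,2]<46)]; S=P[(P[:,2]>12)&(P[:,2]<31)]
    print(" board x-",edge(B,0,-1,20,120),"x+",edge(B,0,1,20,120),"y-",edge(B,1,-1,-26,26),"y+",edge(B,1,1,-26,26),"riser",edge(S,1,-1,-48,48))
    for lo in (39,40):
        R=B[(B[:,2]>lo)&(abs(B[:,0])<28)&(B[:,1]>-45)&(B[:,1]<136)]; h,e=np.histogram(R[:,1],bins=np.arange(-45,140,3)); print(list(zip(e[:-1].astype(int),h)))
E
```

```text
t 22.53 tcp [618.8 -15.9  57.1] heading -8.32 | turn [ 0.02  0.03 -0.02] shift [ 0.1  0.4 13.1] grip 63.3 66.1 F [-0.2  0.1 -0.9]
side (array([616.6, -15.8,  -8. ,  -1.2]), 368, 2.21) riser frame (np.float64(-1.6), np.float64(-7.3), np.float64(0.5))
 board x- None x+ None y- (-133.5, 1.58, 12, np.float64(15.2)) y+ (131.9, -3.1, 10, np.float64(53.6)) riser (-144.8, -0.24, 24, np.float64(4.8))
[(np.int64(-45), np.int64(2)), (np.int64(-42), np.int64(10)), (np.int64(-39), np.int64(10)), (np.int64(-36), np.int64(7)), (np.int64(-33), np.int64(12)), (np.int64(-30), np.int64(6)), (np.int64(-27), np.int64(1)), (np.int64(-24), np.int64(0)), (np.int64(-21), np.int64(0)), (np.int64(-18), np.int64(0)), (np.int64(-15), np.int64(0)), (np.int64(-12), np.int64(0)), (np.int64(-9), np.int64(0)), (np.int64(-6), np.int64(0)), (np.int64(-3), np.int64(0)), (np.int64(0), np.int64(0)), (np.int64(3), np.int64(0)), (np.int64(6), np.int64(0)), (np.int64(9), np.int64(0)), (np.int64(12), np.int64(0)), (np.int64(15), np.int64(0)), (np.int64(18), np.int64(0)), (np.int64(21), np.int64(0)), (np.int64(24), np.int64(0)
[... 6100 characters left out ...]
np.int64(11)), (np.int64(69), np.int64(13)), (np.int64(72), np.int64(10)), (np.int64(75), np.int64(11)), (np.int64(78), np.int64(10)), (np.int64(81), np.int64(5)), (np.int64(84), np.int64(1)), (np.int64(87), np.int64(2)), (np.int64(90), np.int64(4)), (np.int64(93), np.int64(1)), (np.int64(96), np.int64(3)), (np.int64(99), np.int64(3)), (np.int64(102), np.int64(2)), (np.int64(105), np.int64(1)), (np.int64(108), np.int64(1)), (np.int64(111), np.int64(2)), (np.int64(114), np.int64(2)), (np.int64(117), np.int64(2)), (np.int64(120), np.int64(9)), (np.int64(123), np.int64(11)), (np.int64(126), np.int64(12)), (np.int64(129), np.int64(13)), (np.int64(132), np.int64(3)), (np.int64(135), np.int64(0))]
```

Request:
servo_tool(commands=[[[-1,0.4,3,0,0,0,0],[0,0,4,0,0,0,0],[0,0,3,0,0,0,0],[0,0,2,0,0,0,0],[0,0,1,0,0,0,0],[0,0,0.5,0,0,0,0],[0,0,0,0,0,0,0],[0,0,0,0,0,0,0],[0,0,0,0,0,0,0],[0,0,0,0,0,0,0]]])

```text
clock: 23.47
ee_pos: [0.6185, -0.0168, 0.0441]
tcp_rot: [0.756, 0.654, -0.001, -0.0]
force: [-4.5, 0.4, 6.2]
grip_width: 0.0631
gripper_force: 66.8
```

```bash
python3 - <<'E'
from h import *
plan(619.2,-15.8,44,-8.3)
z=ctrl.get_state()["ee_pos"]*1000
r=logfit(cloud(cam("side")),z[0],z[1],36); print(r,inrf(*r[0][:3]))
E
```

```text
t 23.47 tcp [618.5 -16.8  44.1] heading -8.31 | turn [-0.08  0.04 -0.01] shift [1.1 0.6 0.1] grip 63.1 66.8 F [-4.5  0.4  6.2]
(array([616.2, -16.8,  -7.8,  -1. ]), 359, 2.18) (np.float64(-1.9), np.float64(-8.4), np.float64(0.7))
```

Request:
servo_tool(commands=[[[0,0,0,0,0,0,1],[0,0,0,0,0,0,1],[0,0,0,0,0,0,1],[0,0,-5,0,0,0,1],[0,0,-15,0,0,0,1],[0,0,-25,0,0,0,1],[0,0,-25,0,0,0,1],[0,0,-15,0,0,0,1],[-20,-9,0,0,0,0,1],[-35,-17,0,0,0,-0.5,1]]])

```text
clock: 24.35
ee_pos: [0.5887, -0.0661, 0.1313]
tcp_rot: [0.752, 0.659, 0.002, 0.002]
force: [-1.4, -1.2, 0.4]
grip_width: 0.0854
gripper_force: 0.0
```

Request:
servo_tool(commands=[[[-37,-17,0,0,0,0,1],[-37,-17,0,0,0,0,1],[-37,-17,0,0,0,0,1],[-37,-18,0,0,0,0,1],[-37,-18,10,0,0,0,1],[-32,-16,15,0,0,0,1],[-20,-10,20,0,0,0,1],[0,0,15,0,0,0,1],[0,0,0,0,0,0,1],[0,0,0,0,0,0,1]]])

```text
clock: 25.18
ee_pos: [0.4406, -0.2861, 0.0681]
tcp_rot: [0.754, 0.657, -0.0, -0.001]
force: [0.9, 0.0, 0.1]
grip_width: 0.0854
gripper_force: 0.0
```

```bash
python3 - <<'E'
from h import *
plan(441.3,-287,8,-7.8)
for n in ("side","top"):
    r=logfit(cloud(cam(n)),618,-16.8,36); print(r,inrf(*r[0][:3]))
E
```

```text
t 25.18 tcp [ 440.6 -286.1   68.1] heading -7.87 | turn [-0.11 -0.04 -0.07] shift [-0.8  0.8 60.1] grip 85.4 0.0 F [0.9 0.  0.1]
(array([609.8, -12.6,  63.9,   8.1]), 3, 0.0) (np.float64(-8.8), np.float64(-5.2), np.float64(72.4))
(array([617.6, -18.7,  -8.6,   0. ]), 346, 1.45) (np.float64(-0.2), np.float64(-10.0), np.float64(-0.1))
```

Request:
servo_tool(commands=[[[-0.8,0.8,10,0,0,0,1],[0,0,18,0,0,0,1],[0,0,17,0,0,0,1],[0,0,10,0,0,0,1],[0,0,5,0,0,0,1],[0,0,0,0,0,0,1],[0,0,0,0,0,0,0],[0,0,0,0,0,0,0],[0,0,0,0,0,0,0],[0,0,0,0,0,0,0]]])

```text
clock: 26.12
ee_pos: [0.4431, -0.288, 0.0098]
tcp_rot: [0.754, 0.657, 0.0, 0.001]
force: [0.8, 0.2, 2.4]
grip_width: 0.0632
gripper_force: 66.3
```

Request:
servo_tool(commands=[[[0,0,0,0,0,0,0],[0,0,0,0,0,0,0],[0,0,0,0,0,0,0],[0,0,-5,0,0,0,0],[0,0,-15,0,0,0,0],[0,0,-25,0,0,0,0],[0,0,-25,0,0,0,0],[0,0,-15,0,0,0,0],[0,0,-5,0,0,0,0],[0,0,0,0,0,0,0]]])

```text
clock: 26.95
ee_pos: [0.4428, -0.2878, 0.1001]
tcp_rot: [0.754, 0.657, 0.0, 0.001]
force: [0.6, -0.5, -0.9]
grip_width: 0.0638
gripper_force: 66.0
```

```bash
python3 - <<'E'
from h import *
plan(627,38.8,125,-8.3)
print(logfit(cloud(cam("side")),441,-286,90))
E
```

```text
t 26.95 tcp [ 442.8 -287.8  100.1] heading -7.82 | turn [0.13 0.1  0.48] shift [349.8 135.1 -24.9] grip 63.8 66.0 F [ 0.6 -0.5 -0.9]
(array([ 4.405e+02, -2.866e+02, -8.400e+00, -4.000e-01]), 534, 1.86)
```

Request:
servo_tool(commands=[[[15,6,-10,0,0,0.5,0],[37,14.3,-15,0,0,0,0],[37,14.3,0,0,0,0,0],[37,14.3,0,0,0,0,0],[37,14.3,0,0,0,0,0],[37,14.3,0,0,0,0,0],[37,14.3,0,0,0,0,0],[37,14.3,0,0,0,0,0],[37,14.3,0,0,0,0,0],[24,9,0,0,0,0,0]]])

```text
clock: 27.83
ee_pos: [0.618, 0.0284, 0.1207]
tcp_rot: [0.756, 0.655, -0.001, -0.001]
force: [0.4, -0.3, -1.1]
grip_width: 0.0634
gripper_force: 66.1
```

Request:
servo_tool(commands=[[[14,5.6,0,0,0,0,0],[0,0,0,0,0,0,0],[0,0,10,0,0,0,0],[0,0,10,0,0,0,0],[0,0,0,0,0,0,0],[0,0,0,0,0,0,0],[0,0,0,0,0,0,0],[0,0,0,0,0,0,0],[0,0,0,0,0,0,0],[0,0,0,0,0,0,0]]])

```text
clock: 28.67
ee_pos: [0.6261, 0.0377, 0.1039]
tcp_rot: [0.757, 0.654, 0.0, 0.0]
force: [-0.4, -0.8, -0.4]
grip_width: 0.0634
gripper_force: 66.1
```

```bash
python3 - <<'E'
from h import *
plan(626.5,38,46,-8.3)
z=ctrl.get_state()["ee_pos"]*1000
r=logfit(cloud(cam("side")),z[0],z[1],z[2]-9.8); print(r,inrf(*r[0][:3]))
r=logfit(cloud(cam("side")),616.2,-16.8,36); print(r,inrf(*r[0][:3]))
E
```

```text
t 28.67 tcp [626.1  37.7 103.9] heading -8.34 | turn [ 0.05  0.02 -0.04] shift [ 0.4  0.3 57.9] grip 63.4 66.1 F [-0.4 -0.8 -0.4]
(array([624. ,  38.9,  -8.2,  -1.1]), 369, 2.31) (np.float64(-2.4), np.float64(47.9), np.float64(0.3))
(array([618.5, -17.1,  -8.4,  -1.2]), 339, 1.19) (np.float64(0.4), np.float64(-8.3), np.float64(0.1))
```

Request:
servo_tool(commands=[[[0,0.3,10,0,0,0,0],[0,0,14,0,0,0,0],[0,0,14,0,0,0,0],[0,0,10,0,0,0,0],[0,0,5,0,0,0,0],[0,0,3,0,0,0,0],[0,0,1.5,0,0,0,0],[0,0,0.5,0,0,0,0],[0,0,0,0,0,0,0],[0,0,0,0,0,0,0]]])

```text
clock: 29.6
ee_pos: [0.6249, 0.038, 0.0459]
tcp_rot: [0.757, 0.654, -0.001, -0.001]
force: [-6.7, 0.1, 8.8]
grip_width: 0.0633
gripper_force: 66.9
```

```bash
python3 - <<'E'
from h import *
plan(547,-351.5,130,22.8)
W=cloud(cam("side"))
z=ctrl.get_state()["ee_pos"]*1000
for p in((z[0],z[1]),(616.2,-16.8)):
    r=logfit(W,*p,36); print(r,inrf(*r[0][:3]))
E
```

```text
t 29.6 tcp [624.9  38.   45.9] heading -8.31 | turn [-1.800e-01  1.000e-02 -3.111e+01] shift [-328.9 -222.7  -84.1] grip 63.3 66.9 F [-6.7  0.1  8.8]
(array([ 6.228e+02,  3.890e+01, -6.200e+00, -6.000e-01]), 314, 2.82) (np.float64(-3.6), np.float64(47.7), np.float64(2.3))
(array([614.5,  -8.8,  81.8,   2. ]), 484, 2.79) (np.float64(-4.7), np.float64(-0.7), np.float64(90.3))
```

Request:
servo_tool(commands=[[[0,0,0,0,0,0,1],[0,0,0,0,0,0,1],[0,0,0,0,0,0,1],[0,0,-5,0,0,0,1],[0,0,-15,0,0,0,1],[0,0,-25,0,0,0,1],[0,0,-25,0,0,-6.2,1],[0,0,-15,0,0,-6.2,1],[0,0,0,0,0,-6.2,1],[0,0,0,0,0,-6.2,1]]])

```text
clock: 30.48
ee_pos: [0.6278, 0.038, 0.1329]
tcp_rot: [0.596, 0.803, 0.001, 0.002]
force: [0.6, -0.1, -0.3]
grip_width: 0.0854
gripper_force: 0.0
```

Request:
servo_tool(commands=[[[0,0,0,0,0,-6.3,1],[-30,-20,0,0,0,0,1],[-33,-22.5,0,0,0,0,1],[-33,-22.5,0,0,0,0,1],[-33,-22.5,0,0,0,0,1],[-33,-22.5,0,0,0,0,1],[-33,-22.5,0,0,0,0,1],[-33,-22.5,0,0,0,0,1],[-33,-22.5,0,0,0,0,1],[-33,-22.5,0,0,0,0,1]]])

```text
clock: 31.32
ee_pos: [0.555, -0.3125, 0.1308]
tcp_rot: [0.554, 0.833, -0.0, 0.0]
force: [0.2, -0.5, -0.3]
grip_width: 0.0857
gripper_force: 0.0
```

Request:
servo_tool(commands=[[[-25,-16,10,0,0,0,1],[-10,-7,20,0,0,0,1],[0,0,20,0,0,0,1],[0,0,10,0,0,0,1],[0,0,0,0,0,0,1],[0,0,0,0,0,0,1],[0,0,0,0,0,0,1],[0,0,0,0,0,0,1],[0,0,0,0,0,0,1],[0,0,0,0,0,0,1]]])

```text
clock: 32.15
ee_pos: [0.5487, -0.3518, 0.0717]
tcp_rot: [0.553, 0.833, -0.0, 0.001]
force: [-0.2, -0.4, -0.2]
grip_width: 0.0851
gripper_force: 0.0
```

```bash
python3 - <<'E'
from h import *
plan(546.5,-351.3,9,22.8)
W=cloud(cam("top"))
for p in((624,38),(616.2,-16.8)):
    r=logfit(W,*p,36); print(r,inrf(*r[0][:3]))
r=logfit(cloud(cam("side")),546.5,-351.3); print(r)
E
```

```text
t 32.15 tcp [ 548.7 -351.8   71.7] heading 22.83 | turn [0.04 0.12 0.03] shift [ 1.3 -1.9 62.7] grip 85.1 0.0 F [-0.2 -0.4 -0.2]
(array([624.3,  35.1,  -7.9,   0.7]), 443, 3.11) (np.float64(-1.5), np.float64(44.2), np.float64(0.6))
(array([ 6.177e+02, -1.700e+01, -9.300e+00,  4.000e-01]), 454, 3.17) (np.float64(-0.4), np.float64(-8.3), np.float64(-0.8))
(array([ 546. , -350.9,   22.8,   -0.7]), 383, 1.0)
```

Request:
servo_tool(commands=[[[1.3,-1.9,10,0,0,0,1],[0,0,18,0,0,0,1],[0,0,18,0,0,0,1],[0,0,11,0,0,0,1],[0,0,5,0,0,0,1],[0,0,0,0,0,0,1],[0,0,0,0,0,0,0],[0,0,0,0,0,0,0],[0,0,0,0,0,0,0],[0,0,0,0,0,0,0]]])

```text
clock: 33.08
ee_pos: [0.5465, -0.3519, 0.0097]
tcp_rot: [0.554, 0.833, -0.0, 0.001]
force: [-0.6, 0.2, 0.6]
grip_width: 0.0635
gripper_force: 66.3
```

Request:
servo_tool(commands=[[[0,0,0,0,0,0,0],[0,0,0,0,0,0,0],[0,0,0,0,0,0,0],[0,0,-5,0,0,0,0],[0,0,-15,0,0,0,0],[0,0,-25,0,0,0,0],[0,0,-25,0,0,0,0],[0,0,-25,0,0,0,0],[0,0,-20,0,0,0,0],[0,0,-5,0,0,0,0]]])

```text
clock: 33.92
ee_pos: [0.5473, -0.3524, 0.1324]
tcp_rot: [0.553, 0.833, -0.0, 0.003]
force: [1.4, -0.6, 0.1]
grip_width: 0.0634
gripper_force: 66.1
```

```bash
python3 - <<'E'
from h import *
z=ctrl.get_state()["ee_pos"]*1000
plan(634.5,94,z[2],-8.3)
print(logfit(cloud(cam("side")),z[0],z[1],z[2]-10))
W=cloud(cam("top"))
for p in((624,38),(617.2,-17.8)):
    r=logfit(W,*p,36,.034,30); print(r,inrf(*r[0][:3]))
E
```

```text
t 33.92 tcp [ 547.3 -352.4  132.4] heading 22.79 | turn [ 0.22  0.24 31.09] shift [454.3  21.9   0. ] grip 63.4 66.1 F [ 1.4 -0.6  0.1]
(array([ 543.8, -352.7,   23.2,   -0.6]), 297, 1.98)
(array([623.4,  37. ,  -9. ,   0. ]), 306, 1.56) (np.float64(-2.7), np.float64(45.9), np.float64(-0.5))
(array([ 6.177e+02, -1.830e+01, -8.700e+00, -1.000e-01]), 314, 1.67) (np.float64(-0.2), np.float64(-9.6), np.float64(-0.2))
```

Request:
servo_tool(commands=[[[0,0,0,0,0,6.2,0],[0,0,0,0,0,6.2,0],[0,0,0,0,0,6.2,0],[0,0,0,0,0,6.2,0],[0,0,0,0,0,6.2,0],[20,1,0,0,0,0,0],[36,1.7,0,0,0,0,0],[38,1.8,0,0,0,0,0],[38,1.8,0,0,0,0,0],[38,1.8,0,0,0,0,0]]])

```text
clock: 34.85
ee_pos: [0.576, -0.1821, 0.1252]
tcp_rot: [0.756, 0.654, -0.001, -0.002]
force: [1.4, -0.0, -0.8]
grip_width: 0.0633
gripper_force: 65.9
```

Request:
servo_tool(commands=[[[38,1.8,0,0,0,0,0],[38,1.8,0,0,0,0,0],[38,1.8,0,0,0,0,0],[38,1.8,0,0,0,0,0],[38,1.8,0,0,0,0,0],[38,1.8,0,0,0,0,0],[34,2,0,0,0,0,0],[20,1,0,0,0,0,0],[2,0,0,0,0,0,0],[0,0,0,0,0,0,0]]])

```text
clock: 35.68
ee_pos: [0.6304, 0.0962, 0.1254]
tcp_rot: [0.755, 0.656, -0.002, -0.001]
force: [-0.2, -1.0, -2.1]
grip_width: 0.0637
gripper_force: 65.9
```

Request:
servo_tool(commands=[[[0,0,10,0,0,0,0],[0,0,10,0,0,0,0],[0,0,10,0,0,0,0],[0,0,0,0,0,0,0],[0,0,0,0,0,0,0],[0,0,0,0,0,0,0],[0,0,0,0,0,0,0],[0,0,0,0,0,0,0],[0,0,0,0,0,0,0],[0,0,0,0,0,0,0]]])

```text
clock: 36.52
ee_pos: [0.6325, 0.095, 0.0988]
tcp_rot: [0.756, 0.655, 0.0, 0.0]
force: [-0.3, 0.4, -1.5]
grip_width: 0.0634
gripper_force: 66.0
```

```bash
python3 - <<'E'
from h import *
plan(634.5,94,45.9,-8.3)
z=ctrl.get_state()["ee_pos"]*1000
W=cloud(cam("side"))
r=logfit(W,z[0],z[1],z[2]-9.8,.045); print(r,inrf(*r[0][:3]))
for p in((624,38),(617.2,-17.8)):
    r=logfit(W,*p,36,.034,30); print(r,inrf(*r[0][:3]))
E
```

```text
t 36.52 tcp [632.5  95.   98.8] heading -8.22 | turn [0.05 0.01 0.08] shift [-0.7  2.1 52.9] grip 63.4 66.0 F [-0.3  0.4 -1.5]
(array([630.8,  96.1,  -8.1,  -1. ]), 336, 2.15) (np.float64(-4.1), np.float64(105.4), np.float64(0.4))
(array([625.9,  38.4,  -8.7,  -1.3]), 219, 1.39) (np.float64(-0.4), np.float64(47.7), np.float64(-0.2))
(array([618.6, -16.8,  -9.1,  -1.3]), 256, 1.55) (np.float64(0.5), np.float64(-8.0), np.float64(-0.6))
```

Request:
servo_tool(commands=[[[-1.7,3,10,0,0,0,0],[0,0,12,0,0,0,0],[0,0,12,0,0,0,0],[0,0,10,0,0,0,0],[0,0,4,0,0,0,0],[0,0,3,0,0,0,0],[0,0,1,0,0,0,0],[0,0,0.5,0,0,0,0],[0,0,0,0,0,0,0],[0,0,0,0,0,0,0]]])

```text
clock: 37.4
ee_pos: [0.6353, 0.0929, 0.0457]
tcp_rot: [0.756, 0.655, 0.0, 0.0]
force: [-0.2, 0.2, -1.2]
grip_width: 0.0632
gripper_force: 66.0
```

```bash
python3 - <<'E'
from h import *
plan(443.7,-48.5,45.9,-21.6)
z=ctrl.get_state()["ee_pos"]*1000
W=cloud(cam("side"))
r=logfit(W,z[0],z[1],36,.04); print(r,inrf(*r[0][:3]))
E
```

```text
t 37.4 tcp [635.3  92.9  45.7] heading -8.21 | turn [5.000e-02 1.000e-02 1.339e+01] shift [-2.020e+02 -1.261e+02 -2.000e-01] grip 63.2 66.0 F [-0.2  0.2 -1.2]
(array([635.7,  93.8,  -9.6,  -1.4]), 235, 1.78) (np.float64(1.1), np.float64(103.9), np.float64(-1.1))
```

Request:
servo_tool(commands=[[[0,0,0.5,0,0,0,0],[0,0,0,0,0,0,1],[0,0,0,0,0,0,1],[0,0,0,0,0,0,1],[0,0,-5,0,0,0,1],[0,0,-15,0,0,0,1],[0,0,-25,0,0,0,1],[0,0,-25,0,0,0,1],[0,0,-15,0,0,6.7,1],[0,0,0,0,0,6.7,1]]])

```text
clock: 38.28
ee_pos: [0.6383, 0.0932, 0.1359]
tcp_rot: [0.829, 0.56, 0.004, 0.002]
force: [0.9, 0.0, 1.2]
grip_width: 0.0853
gripper_force: 0.0
```

Request:
servo_tool(commands=[[[-20,-12.6,0,0,0,0,1],[-30,-19,0,0,0,0,1],[-30,-19,0,0,0,0,1],[-34,-21,0,0,0,0,1],[-34,-21,0,0,0,0,1],[-30,-19,10,0,0,0,1],[-24,-14.5,20,0,0,0,1],[0,0,20,0,0,0,1],[0,0,10,0,0,0,1],[0,0,0,0,0,0,1]]])

```text
clock: 39.12
ee_pos: [0.4414, -0.0484, 0.0686]
tcp_rot: [0.827, 0.562, -0.001, -0.001]
force: [-0.5, -0.0, 0.3]
grip_width: 0.0855
gripper_force: 0.0
```

Request:
servo_tool(commands=[[[0,0,0,0,0,0,1],[0,0,0,0,0,0,1],[0,0,0,0,0,0,1],[0,0,0,0,0,0,1],[0,0,0,0,0,0,1],[0,0,0,0,0,0,1],[0,0,0,0,0,0,1],[0,0,0,0,0,0,1],[0,0,0,0,0,0,1],[0,0,0,0,0,0,1]]])

```text
clock: 39.95
ee_pos: [0.4432, -0.0485, 0.0703]
tcp_rot: [0.827, 0.562, -0.0, 0.0]
force: [-0.6, 0.3, 0.7]
grip_width: 0.0857
gripper_force: 0.0
```

```bash
python3 - <<'E'
from h import *
plan(443.7,-48.5,9,-21.6)
for n in("side","top"):
  d=cam(n);W=cloud(d); print(n)
  for p in((634.5,93.5),(625.5,38),(617.7,-17.2)):
    r=logfit(W,*p,36,.034,30); print(r,inrf(*r[0][:3]))
  print(logfit(W,443.7,-48.5,0,.045))
save(d,"t5.png",(250,90,470,240),3.6)
E
```

```text
t 39.95 tcp [443.2 -48.5  70.3] heading -21.62 | turn [-0.    0.03 -0.02] shift [ 0.2  0.5 61.3] grip 85.7 0.0 F [-0.6  0.3  0.7]
side
(array([635.9,  93.5,  -7.9,  -1.4]), 197, 1.41) (np.float64(1.3), np.float64(103.6), np.float64(0.6))
(array([625.7,  39.1,  -8.2,  -1.1]), 226, 1.52) (np.float64(-0.8), np.float64(48.3), np.float64(0.3))
(array([619.4, -16.3,  -7.4,  -0.7]), 251, 1.55) (np.float64(1.2), np.float64(-7.4), np.float64(1.1))
(array([444.2, -48. , -21.8,  -1. ]), 347, 1.35)
top
(array([ 6.347e+02,  9.250e+01, -8.800e+00,  2.000e-01]), 309, 1.64) (np.float64(0.3), np.float64(102.5), np.float64(-0.3))
(array([626.2,  37. ,  -8.6,  -0. ]), 309, 1.79) (np.float64(0.1), np.float64(46.3), np.float64(-0.1))
(array([ 6.18e+02, -1.83e+01, -7.00e+00,  1.00e-01]), 312, 1.65) (np.float64(0.1), np.float64(-9.6), np.float64(1.5))
(array([439.9, -42. , -60.2,   0. ]), 1, 0.0)
```

View pics/t5.png

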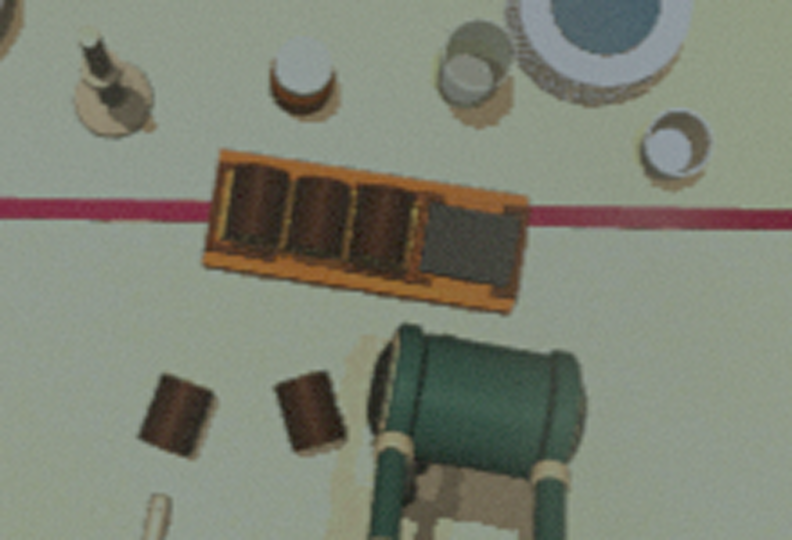

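The top view shows three logs side by side in the grooves at crop (258,205), (320,215) and (385,225), with the tile in its recess at (470,245). Gripping the fourth log.

Request:
servo_tool(commands=[[[0.2,0.5,10,0,0,0,1],[0,0,18,0,0,0,1],[0,0,17,0,0,0,1],[0,0,11,0,0,0,1],[0,0,5,0,0,0,1],[0,0,0,0,0,0,1],[0,0,0,0,0,0,0],[0,0,0,0,0,0,0],[0,0,0,0,0,0,0],[0,0,0,0,0,0,0]]])

```text
clock: 40.88
ee_pos: [0.4446, -0.0487, 0.0101]
tcp_rot: [0.827, 0.562, 0.0, 0.001]
force: [0.4, 0.3, 1.8]
grip_width: 0.0634
gripper_force: 66.3
```

Request:
servo_tool(commands=[[[0,0,0,0,0,0,0],[0,0,0,0,0,0,0],[0,0,0,0,0,0,0],[0,0,-5,0,0,0,0],[0,0,-15,0,0,0,0],[0,0,-25,0,0,0,0],[0,0,-30,0,0,0,0],[0,0,-30,0,0,0,0],[0,0,-20,0,0,-6.6,0],[0,0,0,0,0,-6.7,0]]])

```text
clock: 41.72
ee_pos: [0.447, -0.049, 0.1394]
tcp_rot: [0.755, 0.656, 0.002, 0.003]
force: [0.9, -0.1, -0.9]
grip_width: 0.0634
gripper_force: 66.0
```

```bash
python3 - <<'E'
from h import *
plan(622.5,10.6,130,-8.3)
E
```

```text
t 41.72 tcp [447.  -49.  139.4] heading -8.0 | turn [0.48 0.04 0.3 ] shift [ 84.3 165.1   9.4] grip 63.4 66.0 F [ 0.9 -0.1 -0.9]
```

Request:
servo_tool(commands=[[[8,16,0,0,0,0.1,0],[15,30,0,0,0,0,0],[18,36,0,0,0,0,0],[18,36,0,0,0,0,0],[15,30,0,0,0,0,0],[10.4,19.5,0,0,0,0,0],[0,0,10,0,0,0,0],[0,0,10,0,0,0,0],[0,0,5,0,0,0,0],[0,0,0,0,0,0,0]]])

```text
clock: 42.55
ee_pos: [0.6182, 0.0102, 0.106]
tcp_rot: [0.757, 0.653, -0.003, -0.002]
force: [-0.2, -0.5, -1.7]
grip_width: 0.0634
gripper_force: 66.2
```

Request:
servo_tool(commands=[[[0,0,0,0,0,0,0],[0,0,0,0,0,0,0],[0,0,0,0,0,0,0],[0,0,0,0,0,0,0],[0,0,0,0,0,0,0],[0,0,0,0,0,0,0],[0,0,0,0,0,0,0],[0,0,0,0,0,0,0],[0,0,0,0,0,0,0],[0,0,0,0,0,0,0]]])

```text
clock: 43.38
ee_pos: [0.6218, 0.0105, 0.1092]
tcp_rot: [0.757, 0.653, -0.0, 0.0]
force: [-1.0, -0.4, -0.9]
grip_width: 0.063
gripper_force: 66.2
```

```bash
python3 - <<'E'
from h import *
plan(622.5,10.6,90,-8.3)
z=ctrl.get_state()["ee_pos"]*1000
W=cloud(cam("side"))
r=logfit(W,z[0],z[1],z[2]-10,.04); print(r,inrf(*r[0][:3]))
for p in((634.5,93.5),(625.5,38),(617.7,-17.2)):
    r=logfit(W,*p,36,.034,30); print(r,inrf(*r[0][:3]))
E
```

```text
t 43.38 tcp [621.8  10.5 109.2] heading -8.41 | turn [-0.01  0.03 -0.11] shift [ 0.2  0.6 19.2] grip 63.0 66.2 F [-1.  -0.4 -0.9]
(array([621.6,  10.5,  -8.8,  -1.4]), 340, 1.56) (np.float64(-0.6), np.float64(19.4), np.float64(-0.3))
(array([635.6,  93.6,  -9.3,  -1.4]), 39, 0.9) (np.float64(1.0), np.float64(103.7), np.float64(-0.8))
(array([625.5,  37.7,  -8.4,  -2.1]), 86, 1.34) (np.float64(-0.7), np.float64(46.9), np.float64(0.1))
(array([618.7, -16.5,  -8.7,  -1.1]), 257, 1.61) (np.float64(0.5), np.float64(-7.7), np.float64(-0.2))
```

Request:
servo_tool(commands=[[[0.6,1,5,0,0,0,0],[0,0,5,0,0,0,0],[0,0,4,0,0,0,0],[0,0,2,0,0,0,0],[0,0,1.5,0,0,0,0],[0,0,1,0,0,0,0],[0,0,0.5,0,0,0,0],[0,0,0,0,0,0,0],[0,0,0,0,0,0,0],[0,0,0,0,0,0,0]]])

```text
clock: 44.27
ee_pos: [0.6231, 0.0109, 0.0905]
tcp_rot: [0.757, 0.653, -0.0, 0.0]
force: [0.0, 0.5, -0.6]
grip_width: 0.0631
gripper_force: 66.2
```

```bash
python3 - <<'E'
from h import *
plan(622.5,10.6,89.5,-8.3)
z=ctrl.get_state()["ee_pos"]*1000
W=cloud(cam("side"))
r=logfit(W,z[0],z[1],80,.04,25); print(r,inrf(*r[0][:3]))
E
```

```text
t 44.27 tcp [623.1  10.9  90.5] heading -8.42 | turn [ 0.03  0.02 -0.12] shift [-0.4 -0.6  1. ] grip 63.1 66.2 F [ 0.   0.5 -0.6]
(array([622.6,  10.7,  -9.4,  -0.7]), 294, 1.57) (np.float64(0.4), np.float64(19.8), np.float64(-0.9))
```

Nearly in contact. A little further down, then release gently and rise.

Request:
servo_tool(commands=[[[0,0,0.7,0,0,0,0],[0,0,0.5,0,0,0,0],[0,0,0.3,0,0,0,0],[0,0,0,0,0,0,0],[0,0,0,0,0,0,0],[0,0,0,0,0,0,0],[0,0,0,0,0,0,0.78],[0,0,0,0,0,0,0.8],[0,0,0,0,0,0,0.9],[0,0,0,0,0,0,1]]])

```text
clock: 45.15
ee_pos: [0.6228, 0.011, 0.0886]
tcp_rot: [0.757, 0.653, -0.0, 0.0]
force: [0.4, -0.1, 0.4]
grip_width: 0.0851
gripper_force: 0.0
```

Request:
servo_tool(commands=[[[0,0,0,0,0,0,1],[0,0,-5,0,0,0,1],[0,0,-15,0,0,0,1],[0,0,-25,0,0,0,1],[0,0,-15,0,0,0,1],[0,0,0,0,0,0,1],[0,0,0,0,0,0,1],[0,0,0,0,0,0,1],[0,0,0,0,0,0,1],[0,0,0,0,0,0,1]]])

```text
clock: 45.98
ee_pos: [0.6218, 0.011, 0.147]
tcp_rot: [0.757, 0.653, -0.001, -0.001]
force: [-0.1, 0.1, 0.0]
grip_width: 0.0854
gripper_force: 0.0
```

```bash
python3 - <<'E'
from h import *
plan(453,42.5,130,17)
W=cloud(cam("side"))
r=logfit(W,622.6,10.7,80,.04,25); print(r,inrf(*r[0][:3]))
for p in((634.5,93.5),(625.5,38),(617.7,-17.2)):
    r=logfit(W,*p,36,.034,30); print(r,inrf(*r[0][:3]))
print(logfit(W,453,42.5,0,.045))
E
```

```text
t 45.98 tcp [621.8  11.  147. ] heading -8.42 | turn [-1.800e-01  1.000e-02 -2.542e+01] shift [  79.5 -152.2   17. ] grip 85.4 0.0 F [-0.1  0.1  0. ]
(array([623.3,  10.6,  -7.8,  -1.5]), 295, 1.35) (np.float64(1.1), np.float64(19.8), np.float64(0.7))
(array([636.4,  93.5,  -8.7,  -1.2]), 139, 1.39) (np.float64(1.8), np.float64(103.7), np.float64(-0.2))
(array([626.7,  42.9,  -4.5,  -1.1]), 25, 1.09) (np.float64(-0.3), np.float64(52.2), np.float64(4.0))
(array([618.6, -17.5,  -8.8,  -1.3]), 240, 1.39) (np.float64(0.6), np.float64(-8.7), np.float64(-0.3))
(array([453. ,  42.8,  17. ,  -1.3]), 337, 1.23)
```

Request:
servo_tool(commands=[[[0,0,0,0,0,-6.3,1],[0,0,0,0,0,-6.3,1],[0,0,0,0,0,-6.4,1],[0,0,0,0,0,-6.4,1],[8,-16,0,0,0,0,1],[15,-30,0,0,0,0,1],[18,-35,0,0,0,0,1],[18,-35,0,0,0,0,1],[15,-26,10,0,0,0,1],[5.5,-10,15,0,0,0,1]]])

```text
clock: 46.87
ee_pos: [0.4507, 0.0432, 0.1235]
tcp_rot: [0.595, 0.804, -0.0, -0.0]
force: [0.1, -0.2, -0.5]
grip_width: 0.0849
gripper_force: 0.0
```

Request:
servo_tool(commands=[[[0,0,25,0,0,0,1],[0,0,20,0,0,0,1],[0,0,7,0,0,0,1],[0,0,0,0,0,0,1],[0,0,0,0,0,0,1],[0,0,0,0,0,0,1],[0,0,0,0,0,0,1],[0,0,0,0,0,0,1],[0,0,0,0,0,0,1],[0,0,0,0,0,0,1]]])

```text
clock: 47.7
ee_pos: [0.4548, 0.0425, 0.0723]
tcp_rot: [0.595, 0.804, 0.0, 0.0]
force: [0.7, -0.4, 0.5]
grip_width: 0.085
gripper_force: 0.0
```

```bash
python3 - <<'E'
from h import *
plan(453,42.6,9.5,17)
W=cloud(cam("top"))
for p,z in(((622.6,10.7),80),((634.5,93.5),36)):
    r=logfit(W,*p,z,.036,25); print(r,inrf(*r[0][:3]))
E
```

```text
t 47.7 tcp [454.8  42.5  72.3] heading 16.98 | turn [ 0.04  0.04 -0.02] shift [ 0.6 -1.7 62.8] grip 85.0 0.0 F [ 0.7 -0.4  0.5]
(array([ 6.226e+02,  8.800e+00, -8.400e+00, -2.000e-01]), 344, 1.36) (np.float64(0.7), np.float64(17.9), np.float64(0.1))
(array([634.8,  92.3,  -8.3,  -0. ]), 331, 1.65) (np.float64(0.4), np.float64(102.3), np.float64(0.2))
```

Request:
servo_tool(commands=[[[0.6,-1.7,10,0,0,0,1],[0,0,18,0,0,0,1],[0,0,18,0,0,0,1],[0,0,11.5,0,0,0,1],[0,0,5,0,0,0,1],[0,0,0,0,0,0,1],[0,0,0,0,0,0,0],[0,0,0,0,0,0,0],[0,0,0,0,0,0,0],[0,0,0,0,0,0,0]]])

```text
clock: 48.58
ee_pos: [0.4534, 0.0426, 0.0101]
tcp_rot: [0.595, 0.804, 0.0, 0.001]
force: [-0.4, 0.3, 1.8]
grip_width: 0.0636
gripper_force: 66.2
```

Request:
servo_tool(commands=[[[0,0,0,0,0,0,0],[0,0,0,0,0,0,0],[0,0,-5,0,0,0,0],[0,0,-15,0,0,0,0],[0,0,-25,0,0,0,0],[0,0,-35,0,0,0,0],[0,0,-35,0,0,6.3,0],[0,0,-30,0,0,6.3,0],[0,0,-15,0,0,6.3,0],[0,0,0,0,0,6.4,0]]])

```text
clock: 49.42
ee_pos: [0.4554, 0.0428, 0.1743]
tcp_rot: [0.758, 0.652, 0.003, 0.003]
force: [0.7, -0.1, -1.7]
grip_width: 0.0631
gripper_force: 65.9
```

Request:
servo_tool(commands=[[[0,0,0,0,0,0,0],[0,0,0,0,0,0,0],[0,0,0,0,0,0,0],[0,0,0,0,0,0,0],[0,0,0,0,0,0,0],[0,0,0,0,0,0,0],[0,0,0,0,0,0,0],[0,0,0,0,0,0,0],[0,0,0,0,0,0,0],[0,0,0,0,0,0,0]]])

```text
clock: 50.25
ee_pos: [0.4526, 0.0427, 0.1693]
tcp_rot: [0.756, 0.654, -0.0, 0.0]
force: [-0.4, -0.6, -1.7]
grip_width: 0.0631
gripper_force: 65.9
```

```bash
python3 - <<'E'
from h import *
plan(631,66,168,-8.3)
E
```

```text
t 50.25 tcp [452.6  42.7 169.3] heading -8.31 | turn [-0.01  0.03 -0.01] shift [ 48.8 173.2   1.3] grip 63.1 65.9 F [-0.4 -0.6 -1.7]
```

Request:
servo_tool(commands=[[[5,17,0,0,0,0,0],[9,32,0,0,0,0,0],[10.5,38,0,0,0,0,0],[10.5,38,0,0,0,0,0],[9,32,0,0,0,0,0],[4.8,16.2,0,0,0,0,0],[0,0,10,0,0,0,0],[0,0,10,0,0,0,0],[0,0,10,0,0,0,0],[0,0,0,0,0,0,0]]])

```text
clock: 51.08
ee_pos: [0.6269, 0.0655, 0.1351]
tcp_rot: [0.757, 0.654, -0.003, -0.002]
force: [-0.4, -0.1, -1.9]
grip_width: 0.0633
gripper_force: 66.2
```

Request:
servo_tool(commands=[[[0,0,0,0,0,0,0],[0,0,0,0,0,0,0],[0,0,0,0,0,0,0],[0,0,0,0,0,0,0],[0,0,0,0,0,0,0],[0,0,0,0,0,0,0],[0,0,0,0,0,0,0],[0,0,0,0,0,0,0],[0,0,0,0,0,0,0],[0,0,0,0,0,0,0]]])

```text
clock: 51.92
ee_pos: [0.6309, 0.0659, 0.1392]
tcp_rot: [0.757, 0.654, -0.0, 0.0]
force: [0.1, -1.2, -0.6]
grip_width: 0.0634
gripper_force: 66.2
```

```bash
python3 - <<'E'
from h import *
plan(631,66,89,-8.3)
z=ctrl.get_state()["ee_pos"]*1000
W=cloud(cam("side"))
r=logfit(W,z[0],z[1],z[2]-10,.04); print(r,inrf(*r[0][:3]))
for p,zz in(((622.6,10.7),80),((617.7,-17.2),36)):
    r=logfit(W,*p,zz,.036,25); print(r,inrf(*r[0][:3]))
E
```

```text
t 51.92 tcp [630.9  65.9 139.2] heading -8.32 | turn [-0.01  0.03 -0.02] shift [ 0.1  0.  50.2] grip 63.4 66.2 F [ 0.1 -1.2 -0.6]
(array([630.1,  66.4,  -7.6,  -1.4]), 338, 1.62) (np.float64(-0.4), np.float64(76.0), np.float64(0.9))
(array([623.5,  10.5,  -9. ,  -1.3]), 272, 1.38) (np.float64(1.3), np.float64(19.7), np.float64(-0.5))
(array([618.6, -16.9,  -8.2,  -0.9]), 283, 1.51) (np.float64(0.5), np.float64(-8.1), np.float64(0.3))
```

Request:
servo_tool(commands=[[[-0.2,0.8,8,0,0,0,0],[0,0,12,0,0,0,0],[0,0,12,0,0,0,0],[0,0,8,0,0,0,0],[0,0,4,0,0,0,0],[0,0,2.5,0,0,0,0],[0,0,1.5,0,0,0,0],[0,0,1,0,0,0,0],[0,0,0.5,0,0,0,0],[0,0,0,0,0,0,0]]])

```text
clock: 52.8
ee_pos: [0.6321, 0.0656, 0.0902]
tcp_rot: [0.757, 0.654, 0.0, 0.0]
force: [0.1, -0.0, -0.7]
grip_width: 0.0635
gripper_force: 66.2
```

```bash
python3 - <<'E'
from h import *
plan(631,66,89,-8.3)
z=ctrl.get_state()["ee_pos"]*1000
W=cloud(cam("side"))
r=logfit(W,z[0],z[1],80,.036,25); print(r,inrf(*r[0][:3]))
E
```

```text
t 52.8 tcp [632.1  65.6  90.2] heading -8.32 | turn [ 0.05  0.02 -0.02] shift [ 0.3 -1.2  1.2] grip 63.5 66.2 F [ 0.1 -0.  -0.7]
(array([632.1,  65.5,  -8.4,  -1. ]), 217, 1.45) (np.float64(1.7), np.float64(75.4), np.float64(0.1))
```

Request:
servo_tool(commands=[[[0.2,-0.6,0.7,0,0,0,0],[0,0,0.4,0,0,0,0],[0,0,0.3,0,0,0,0],[0,0,0,0,0,0,0],[0,0,0,0,0,0,0],[0,0,0,0,0,0,0],[0,0,0,0,0,0,0.78],[0,0,0,0,0,0,0.8],[0,0,0,0,0,0,0.9],[0,0,0,0,0,0,1]]])

```text
clock: 53.68
ee_pos: [0.6309, 0.0658, 0.088]
tcp_rot: [0.757, 0.654, -0.0, -0.0]
force: [-0.1, 0.3, -0.4]
grip_width: 0.085
gripper_force: 0.0
```

Request:
servo_tool(commands=[[[0,0,0,0,0,0,1],[0,0,-5,0,0,0,1],[0,0,-15,0,0,0,1],[0,0,-25,0,0,0,1],[0,0,-15,0,0,0,1],[0,0,0,0,0,0,1],[0,0,0,0,0,0,1],[0,0,0,0,0,0,1],[0,0,0,0,0,0,1],[0,0,0,0,0,0,1]]])

```text
clock: 54.52
ee_pos: [0.63, 0.0658, 0.1466]
tcp_rot: [0.757, 0.654, -0.001, -0.001]
force: [0.1, -0.4, -0.4]
grip_width: 0.0852
gripper_force: 0.0
```

```bash
python3 - <<'E'
from h import *
plan(448,164.6,148,-20.3)
W=cloud(cam("side"))
for p,zz in(((630.5,65.8),80),((622.6,10.7),80),((617.7,-17.2),36),((635,93),36)):
    r=logfit(W,*p,zz,.036,25); print(r,inrf(*r[0][:3]))
print(logfit(W,448,164.6,0,.045))
E
```

```text
t 54.52 tcp [630.   65.8 146.6] heading -8.32 | turn [-0.16  0.08 11.98] shift [  29.5 -205.    -1.4] grip 85.2 0.0 F [ 0.1 -0.4 -0.4]
(array([632.4,  65.9,  -7.1,  -1.6]), 236, 1.42) (np.float64(1.9), np.float64(75.8), np.float64(1.4))
(array([623.5,  11.5,  -7.6,  -0.9]), 290, 1.83) (np.float64(1.2), np.float64(20.7), np.float64(0.9))
(array([618.7, -17. ,  -8.8,  -0.9]), 281, 1.53) (np.float64(0.6), np.float64(-8.2), np.float64(-0.3))
(array([ 6.358e+02,  9.330e+01, -7.300e+00,  6.000e-01]), 34, 0.81) (np.float64(1.2), np.float64(103.4), np.float64(1.2))
(array([447.6, 165.4, -21.1,  -1.1]), 275, 1.53)
```

Request:
servo_tool(commands=[[[0,0,0,0,0,6.1,1],[0,0,0,0,0,6.2,1],[2.5,-18,0,0,0,0,1],[5,-35,0,0,0,0,1],[5.6,-38,0,0,0,0,1],[5.6,-38,0,0,0,0,1],[5.6,-38,0,0,0,0,1],[5,-33,10,0,0,0,1],[0,-5,20,0,0,0,1],[0,0,25,0,0,0,1]]])

```text
clock: 55.4
ee_pos: [0.4485, 0.1668, 0.0939]
tcp_rot: [0.822, 0.57, 0.001, 0.0]
force: [1.0, -0.3, 0.4]
grip_width: 0.0855
gripper_force: 0.0
```

Request:
servo_tool(commands=[[[0,0,15,0,0,0,1],[0,0,5,0,0,0,1],[0,0,0,0,0,0,1],[0,0,0,0,0,0,1],[0,0,0,0,0,0,1],[0,0,0,0,0,0,1],[0,0,0,0,0,0,1],[0,0,0,0,0,0,1],[0,0,0,0,0,0,1],[0,0,0,0,0,0,1]]])

```text
clock: 56.23
ee_pos: [0.4498, 0.1654, 0.0736]
tcp_rot: [0.822, 0.569, 0.0, 0.0]
force: [0.7, 0.0, 0.0]
grip_width: 0.0854
gripper_force: 0.0
```

```bash
python3 - <<'E'
from h import *
plan(447.8,165,9.5,-20.6)
E
```

```text
t 56.23 tcp [449.8 165.4  73.6] heading -20.62 | turn [ 0.02  0.01 -0.02] shift [-1.1 -1.7 64.1] grip 85.4 0.0 F [0.7 0.  0. ]
```

Request:
servo_tool(commands=[[[-1.1,-1.7,10,0,0,0,1],[0,0,18,0,0,0,1],[0,0,18,0,0,0,1],[0,0,13,0,0,0,1],[0,0,5,0,0,0,1],[0,0,0,0,0,0,1],[0,0,0,0,0,0,0],[0,0,0,0,0,0,0],[0,0,0,0,0,0,0],[0,0,0,0,0,0,0]]])

```text
clock: 57.07
ee_pos: [0.4485, 0.1653, 0.0102]
tcp_rot: [0.822, 0.569, 0.001, 0.0]
force: [-0.6, 0.9, 3.1]
grip_width: 0.0632
gripper_force: 66.4
```

Request:
servo_tool(commands=[[[0,0,0,0,0,0,0],[0,0,0,0,0,0,0],[0,0,-5,0,0,0,0],[0,0,-15,0,0,0,0],[0,0,-25,0,0,0,0],[0,0,-35,0,0,0,0],[0,0,-35,0,0,0,0],[0,0,-35,0,0,-6.1,0],[0,0,-25,0,0,-6.2,0],[0,0,-10,0,0,0,0]]])

```text
clock: 57.9
ee_pos: [0.4497, 0.1657, 0.199]
tcp_rot: [0.756, 0.655, 0.003, 0.002]
force: [0.1, -0.4, -0.9]
grip_width: 0.0635
gripper_force: 65.9
```

Request:
servo_tool(commands=[[[0,0,0,0,0,0,0],[0,0,0,0,0,0,0],[0,0,0,0,0,0,0],[0,0,0,0,0,0,0],[0,0,0,0,0,0,0],[0,0,0,0,0,0,0],[0,0,0,0,0,0,0],[0,0,0,0,0,0,0],[0,0,0,0,0,0,0],[0,0,0,0,0,0,0]]])

```text
clock: 58.73
ee_pos: [0.4477, 0.1651, 0.1943]
tcp_rot: [0.757, 0.654, -0.0, 0.0]
force: [-0.1, 1.0, -1.6]
grip_width: 0.0634
gripper_force: 65.9
```

```bash
python3 - <<'E'
from h import *
plan(627,38.5,195,-8.3)
E
```

```text
t 58.73 tcp [447.7 165.1 194.3] heading -8.32 | turn [-0.01  0.03 -0.02] shift [-99.3 195.7  -0.7] grip 63.4 65.9 F [-0.1  1.  -1.6]
```

Request:
servo_tool(commands=[[[-8,16,0,0,0,0,0],[-15,30,0,0,0,0,0],[-18,35,0,0,0,0,0],[-18,35,0,0,0,0,0],[-18,35,0,0,0,0,0],[-14,28,0,0,0,0,0],[-8.3,16.7,0,0,0,0,0],[0,0,10,0,0,0,0],[0,0,10,0,0,0,0],[0,0,0,0,0,0,0]]])

```text
clock: 59.57
ee_pos: [0.6242, 0.0387, 0.1707]
tcp_rot: [0.757, 0.654, -0.003, -0.002]
force: [-1.0, -0.3, -3.1]
grip_width: 0.0632
gripper_force: 66.2
```

Request:
servo_tool(commands=[[[0,0,0,0,0,0,0],[0,0,0,0,0,0,0],[0,0,0,0,0,0,0],[0,0,0,0,0,0,0],[0,0,0,0,0,0,0],[0,0,0,0,0,0,0],[0,0,0,0,0,0,0],[0,0,0,0,0,0,0],[0,0,0,0,0,0,0],[0,0,0,0,0,0,0]]])

```text
clock: 60.4
ee_pos: [0.6269, 0.0385, 0.1743]
tcp_rot: [0.757, 0.654, -0.0, 0.0]
force: [0.9, 0.1, 0.1]
grip_width: 0.0631
gripper_force: 66.2
```

```bash
python3 - <<'E'
from h import *
plan(627,38.5,133,-8.3)
z=ctrl.get_state()["ee_pos"]*1000
W=cloud(cam("side"))
r=logfit(W,z[0],z[1],z[2]-10,.04); print(r,inrf(*r[0][:3]))
for p,zz in(((622.6,10.7),80),((630.5,65.8),80)):
    r=logfit(W,*p,zz,.034,25); print(r,inrf(*r[0][:3]))
E
```

```text
t 60.4 tcp [626.9  38.5 174.3] heading -8.32 | turn [-0.01  0.03 -0.02] shift [ 0.1  0.1 41.3] grip 63.1 66.2 F [0.9 0.1 0.1]
(array([626.3,  38.1,  -8.1,  -1.3]), 364, 1.54) (np.float64(-0.0), np.float64(47.4), np.float64(0.4))
(array([623.4,  11.1,  -7.7,  -1.3]), 268, 1.65) (np.float64(1.1), np.float64(20.3), np.float64(0.8))
(array([632.5,  66. ,  -6.5,  -1.4]), 183, 1.5) (np.float64(2.0), np.float64(75.9), np.float64(2.0))
```

Request:
servo_tool(commands=[[[0.5,0.5,8,0,0,0,0],[0,0,12,0,0,0,0],[0,0,9,0,0,0,0],[0,0,5,0,0,0,0],[0,0,3,0,0,0,0],[0,0,1.5,0,0,0,0],[0,0,1,0,0,0,0],[0,0,0.5,0,0,0,0],[0,0,0,0,0,0,0],[0,0,0,0,0,0,0]]])

```text
clock: 61.28
ee_pos: [0.6278, 0.0389, 0.1349]
tcp_rot: [0.757, 0.654, 0.0, 0.0]
force: [-0.2, 0.8, -1.6]
grip_width: 0.0631
gripper_force: 66.2
```

```bash
python3 - <<'E'
from h import *
plan(627,38.9,133,-8.3)
z=ctrl.get_state()["ee_pos"]*1000
r=logfit(cloud(cam("side")),z[0],z[1],124,.034,25); print(r,inrf(*r[0][:3]))
E
```

```text
t 61.28 tcp [627.8  38.9 134.9] heading -8.32 | turn [ 0.05  0.02 -0.02] shift [-0.1 -0.8  1.9] grip 63.1 66.2 F [-0.2  0.8 -1.6]
(array([ 6.283e+02,  3.860e+01, -7.000e+00, -5.000e-01]), 228, 1.35) (np.float64(1.9), np.float64(48.2), np.float64(1.5))
```

Request:
servo_tool(commands=[[[0,-0.5,0.7,0,0,0,0],[0,0,0.5,0,0,0,0],[0,0,0.5,0,0,0,0],[0,0,0,0,0,0,0],[0,0,0,0,0,0,0],[0,0,0,0,0,0,0],[0,0,0,0,0,0,0],[0,0,0,0,0,0,0],[0,0,0,0,0,0,0],[0,0,0,0,0,0,0]]])

```text
clock: 62.17
ee_pos: [0.6273, 0.0389, 0.1329]
tcp_rot: [0.757, 0.654, -0.0, 0.0]
force: [-0.8, -0.3, 4.6]
grip_width: 0.0638
gripper_force: 66.5
```

Request:
servo_tool(commands=[[[0,0,0,0,0,0,0.77],[0,0,0,0,0,0,0.78],[0,0,0,0,0,0,0.8],[0,0,0,0,0,0,0.9],[0,0,0,0,0,0,1],[0,0,0,0,0,0,1],[0,0,-5,0,0,0,1],[0,0,-15,0,0,0,1],[0,0,-25,0,0,0,1],[0,0,-25,0,0,0,1]]])

```text
clock: 63.0
ee_pos: [0.6261, 0.039, 0.2025]
tcp_rot: [0.757, 0.654, -0.001, -0.001]
force: [0.1, -0.8, 0.2]
grip_width: 0.0855
gripper_force: 0.0
```

Request:
servo_tool(commands=[[[0,0,-20,0,0,0,1],[0,-20,0,0,0,0,1],[0,-35,0,0,0,0,1],[0,-35,0,0,0,0,1],[0,-35,0,0,0,0,1],[0,-30,0,0,0,0,1],[0,-20,0,0,0,0,1],[0,0,0,0,0,0,1],[0,0,0,0,0,0,1],[0,0,0,0,0,0,1]]])

```text
clock: 63.83
ee_pos: [0.4548, 0.0643, 0.2235]
tcp_rot: [0.756, 0.654, 0.001, 0.001]
force: [0.1, -0.4, 0.1]
grip_width: 0.0851
gripper_force: 0.0
```

```bash
python3 - <<'E'
from h import *
for n in("side","top"):
  d=cam(n);W=cloud(d); print(n)
  for p,zz in(((626.8,38.9),124),((622.6,10.7),80),((630.5,65.8),80),((617.7,-17.2),36),((635,93),36)):
    r=logfit(W,*p,zz,.034,25); print(r,inrf(*r[0][:3]))
  if n=="side": save(d,"s9.png",(300,120,480,280),3.7)
P=rf(W); B=P[(P[:,2]>29)&(P[:,2]<40)&(abs(P[:,0])<40)&(P[:,1]>-136)&(P[:,1]<-46)]
print("tile",np.percentile(B[:,2],[10,50,90]),edge(B,0,-1,-125,-60),edge(B,0,1,-125,-60),edge(B,1,-1,-26,26),edge(B,1,1,-26,26))
E
```

```text
side
(array([627.3,  38.6,  -7.4,  -2. ]), 250, 1.34) (np.float64(0.9), np.float64(48.1), np.float64(1.1))
(array([623.1,  10.8,  -7.1,  -1.3]), 267, 1.55) (np.float64(0.9), np.float64(19.9), np.float64(1.4))
(array([632.9,  68.5, -10. ,  -2.6]), 29, 0.79) (np.float64(2.0), np.float64(78.5), np.float64(-1.5))
(array([618.2, -17.3,  -8.9,  -1.1]), 257, 1.45) (np.float64(0.2), np.float64(-8.6), np.float64(-0.4))
(array([636.4,  96.3,  -7.9,  -1.9]), 29, 0.99) (np.float64(1.4), np.float64(106.5), np.float64(0.6))
top
(array([625.8,  37.2,  -8.9,  -0.7]), 353, 1.42) (np.float64(-0.4), np.float64(46.5), np.float64(-0.4))
(array([ 6.229e+02,  9.400e+00, -9.100e+00, -2.000e-01]), 180, 1.43) (np.float64(0.9), np.float64(18.5), np.float64(-0.6))
(array([ 6.311e+02,  6.420e+01, -7.300e+00, -4.000e-01]), 186, 1.58) (np.float64(0.9), np.float64(73.9), np.float64(1.2))
(array([617.5, -17.7,  -8.9,   0.7]), 164, 1.41) (np.float64(-0.5), np.float64(-9.1), np.float64(-0.4))
(array([ 6.345e+02,  9.320e+01, -8.100e+00,  2.000e-01]), 171, 1.35) (np.float64(-0.0), np.float64(103.1), np.float64(0.4))
tile [30.87770203 34.168062   37.45944691] (-29.5, 1.17, 14, np.float64(11.5)) (31.7, 1.98, 16, np.float64(11.7)) (-133.4, -0.71, 13, np.float64(3.0)) (-51.0, -2.05, 13, np.float64(8.4))
```

View pics/s9.png

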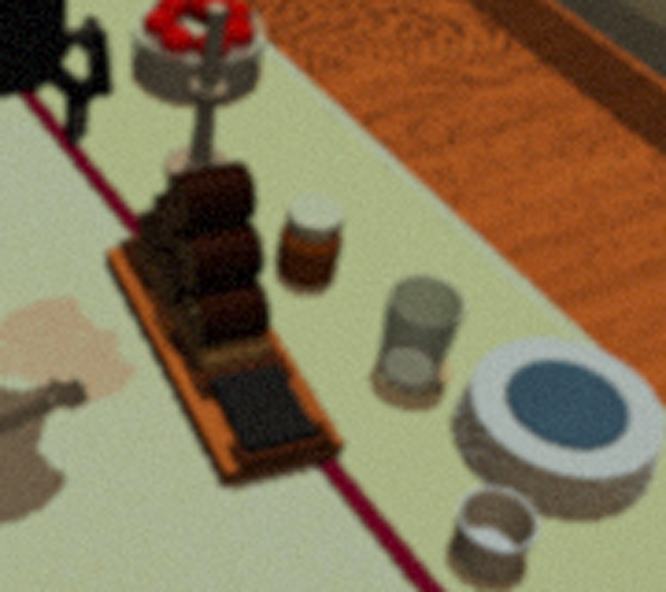

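The side view shows the pyramid standing, with the top log at crop (215,195). The tile is flat in the short recess at (265,405), and the candlestick, jar, glass and ramekin are standing where they were. Handing in.

```bash
python3 -c "
from rig import ctrl
print(ctrl.sign_off())"
```

```text
the job is handed in; nothing more can be done
None
```

I seated the board, laid the slate tile in its recess, built all six logs into a 3-2-1 pyramid centred on the board to within about 2 mm, left the candlestick, glass, ramekin and jar untouched, and handed the job in at about 64 s; no verdict came back.

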